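Reload the label spindle from behind the crowded serving board

ROBOT

A 6-joint arm with a two-finger parallel gripper is mounted at the origin on a cart in front of the work surface, level with it; the furniture and walls round the work are solid. World frame = base frame: x ahead of the robot, y to its left, z up, the work surface at z = 0. Lengths are in mm, angles in degrees, forces in N, time in s.
With the tool pointing down it reaches from about 300 to 850 mm from the base axis. Payload 4.2 kg.
Tool frame: the origin (TCP) lies midway between the tips of the shut fingers; the grasp point (between the pads) lies pinch_z behind it (pinch_z is the distance from the TCP to the grasp point, in mm); z points along the fingers, y is the line along which they close (so a half turn about z gives the same grasp; the last joint's range is limited). The gripper opens to 91 mm and grips with 3 to 60 N. Pads are 32 mm wide; open, the fingers measure 118 mm over their backs; the gripper's body (76 mm by 178 mm) begins 60 mm behind the grasp point.
Start: joints at [-76.662, 18.312, 89.639, -0, 72.044, -1.146], TCP at [143.819, -556.74, 213.976] pointing down, gripper open.
Joint ranges: [-177.97, 177.97], [-48.28, 115.42], [12.27, 149.76], [-77.06, 257.06], [2.81, 150.46], [-146.56, 146.56]. Speed limits (degrees/s): [147.25, 147.25, 180, 180, 180, 180].

INTERFACE

Orientations are given as [roll, pitch, yaw] about the fixed x, y, z axes, in that order (R = Rz(yaw) Ry(pitch) Rx(roll)).
In Python, from workcell import state, grab_frame, job_done, masks_of, landmark_of, pinch_z gives the robot as it stands. The module is installed in compiled form; this text tells all that it offers.
- The arm moves only by the tool move_arm, never from a script. Its argument "plan" is a list of rows, each an object of numbers: "x", "y", "z": the shift along the tool's x, y, z in mm; "rx", "ry", "rz": the turn, a rotation vector about the tool's x, y, z in rad. A call has 1 to 10 rows; each row shifts and turns the commanded pose from where the row before left it, along the tool's axes as they then stand; what a row does not reach is not made up. A row lasts 1/10 s, in which the tool goes at most 50 mm and 8.59 degrees, less where a joint would pass 70% of its speed; a pose out of reach is approached as far as the arm can. A call is refused whole if a number of a shift passes 50 or a number of a turn 0.15, either way. A call with a gripper value outside its range is refused whole. "grip" is the opening, from 0 (shut) to 1 (fully open), set as the call begins (left out, the last holds). The fingers move at their own pace and stop on an object; "squeeze" is the grip in N (left out, the last holds). Time passes only in rows, so rows that do not move let the fingers close. It gives the time, the measured TCP pose, the force, the opening and the grip force at its end, in the units of the state.
- state(): the state, without advancing time (a new reading comes with each control period).
- grab_frame(name): name is "scene" or "side" or "wrist"; returns a dict with "img" (400x640x3 uint8, red, green, blue), "z_map" (400x640 float32, mm along the optical axis (not along the pixel's ray), 0 where there is no reading), "fx", "fy", "cx", "cy" (pixels), "rvec" (rotation vector, rad) and "tvec" (3), from world to camera coordinates, as OpenCV has them. Camera axes: x right, y down, z forward; pixel columns grow to the right and rows downward; lengths in mm; the calibration is good to about 2 mm. A picture is of the moment at which its call begins.
- job_done(): hands the job in; it is judged then, once.
Trained networks look in the newest picture that a camera, given by its name, has taken for a name from the list of things; names that differ only in an ending like _2 or _b are one class to them, and where a whole thing is asked for, a point or a joint stands for the part that bears it (a point fixed in the world has none). Each returns a list of dicts, best first, with "p" (0 to 1); they miss things now and then, are a little off and sometimes report something else, mostly with a low value. They report only what shows in the picture. A call takes as long as a camera call.
- masks_of(camera, label): "pixels" (400x640 bool, what is visible of it) and "box" ([centre column, centre row, width, height] in pixels, round what is visible of it).
- landmark_of(camera, label): "point" ([column, row] in pixels: a listed point, or the origin of a listed thing).
The state is a dict: "time_s": time; "qpos": joint angles; "qvel": joint speeds; "effort": joint torques, N m; "ee_pos": TCP position; "ee_rot": TCP orientation; "force": force on the tool from outside, world axes, zero at the start; "torque": the same for the moment, N m; "gripper_width": finger opening in mm; "gripper_force": force on a finger pad.
Only numpy, scipy, OpenCV 4.12 (cv2) and the standard library are available. Lean on these libraries where they do the work, as an engineer would, in place of code of your own. Each camera call takes 0.05 s, during which the arm holds its last target. There are 200 camera calls.

TASK

The label spindle is empty, and the white roll of labels stands on the blue board behind the sugar dredger, the spool of red twine and the date stamp. First clear those three off the board and stand them upright in the steel side tray; then, with all three in the tray, put the label roll over the spindle so that it lies flat on the spindle's base; then stand the three back upright on the board, each centred on its own coaster (the dredger on white, the twine spool on red, the stamp on wood). Knock nothing over.

Things in the scene. Friction and masses are not known exactly. Their poses are not given: they have to be found in the camera images.
- dredger: White sugar dredger: a plain upright round can, diameter 68 mm, height 116 mm, 0.22 kg; grasp it across the can. Origin at the centre of its underside, z up. Starts on the white coaster.
- twine_spool: Upright spool of red packing twine: straight round red body, diameter 62 mm from 8 to 86 mm height, white foot flange of 66 mm diameter, small brown card core on top; height 99 mm, 0.12 kg; grasp it across the red body. Origin at the centre of its underside, z up. Starts on the red coaster.
- stamp: Wooden date stamp standing upright: foot 28 x 44 x 17 mm, above it a turned round handle, about 24 mm thick at 16 to 33 mm height and up to 30 mm thick at 33 to 79 mm height (top); grasp the handle about 60 mm above its underside. 0.05 kg. Origin at the centre of its underside, z up. Starts on the wood coaster.
- label_roll: White roll of labels lying flat, outer diameter 68 mm, centre hole 26 mm, height 32 mm, 0.08 kg; grasp it across its outside. Origin at the centre of its underside, z up. Starts on the blue board (top 8 mm above the worktop) behind the middle coaster, about 80 mm from its centre.
- coaster_white: White round coaster, diameter 80 mm, 3 mm thick, fixed on the blue board; home of the dredger. Origin at its underside's centre; its top is 11 mm above the worktop. The coasters form a V, side ones 90 mm from the middle one, which is 30 mm nearer the robot; which colour is where varies. x axis: from the board's front (robot's side) to its back; y axis along the row.
- coaster_red: Red round coaster, otherwise like the white one, fixed on the same board: home of the twine spool. Right of the board (-y) stands an open carton with a raised lid: pass over it at 0.3 m or more.
- coaster_wood: Brown wooden round coaster, otherwise like the white one, fixed on the same board: home of the date stamp.
- side_tray: Shallow steel tray left of the board, 270 mm along its x axis, 130 mm along its y axis, rim 12 mm high, walls and floor 4 mm thick; fixed. Origin at the centre of its underside, on the worktop; inner floor 4 mm above. Empty at the start; the side area for the three cleared things.
- spindle: Label spindle: black round base, diameter 84 mm, 8 mm thick, with an upright steel pin in its centre, diameter 11 mm (16 mm in the lowest 3 mm above the base), round tip 50 mm above the worktop; fixed. Origin at the centre of the base's underside, on the worktop. Empty at the start.

How it is judged:
By the outcome, as a careful person would: the job done as asked, in the order asked, and still so for the second after the job is handed in, with the robot touching nothing.
It also fails if it takes over 134 s, if anything falls off the work surface, if the arm or the gripper's body presses on something with over 40 N, if the wrist force passes 120 N, or if a joint passes its speed limit or range.

## Working session

There is one attempt and no reset: what is moved stays moved. The work goes in short steps, Python scripts to look and compute and a tool call to move; the robot and the scene stay as the last step left them, time stands still between calls to the robot, and variables do not carry over. Pictures are saved under pics/ and viewed, at most 14 in all, crops included, and the job is handed in when it is done.

Besides the shell and the picture viewer there is one more tool, called after "Call:" as name(argument=value, ...), one argument or row to a line, values as JSON. move_arm: Moves the arm, as the interface text tells. Its arguments: {"type":"object","properties":{"plan":{"type":"array","items":{"type":"object","properties":{"x":{"type":"number"},"y":{"type":"number"},"z":{"type":"number"},"rx":{"type":"number"},"ry":{"type":"number"},"rz":{"type":"number"}}}},"grip":{"type":"number"},"squeeze":{"type":"number"}},"required":["plan"]}

```bash
mkdir -p pics
cat > h.py <<'E'
import numpy as np, cv2
from workcell import *
def pts(f,m):
    v,u=np.nonzero(m&(f["z_map"]>0)); z=f["z_map"][v,u]
    c=np.c_[(u-f["cx"])*z/f["fx"],(v-f["cy"])*z/f["fy"],z]
    R=cv2.Rodrigues(np.array(f["rvec"],float))[0]
    return (c-np.array(f["tvec"]).ravel())@R
def save(f,n): cv2.imwrite(f"pics/{n}.png",f["img"][:,:,::-1])
def ray(f,p,z):
    R=cv2.Rodrigues(np.array(f["rvec"],float))[0]; o=-R.T@np.array(f["tvec"]).ravel()
    d=R.T@np.array([(p[0]-f["cx"])/f["fx"],(p[1]-f["cy"])/f["fy"],1]); return o+d*(z-o[2])/d[2]
E
python3 - <<'E'
from h import *
s=state(); print(s, pinch_z)
for c in("scene","side"):
    f=grab_frame(c); save(f,c+"0")
    R=cv2.Rodrigues(np.array(f["rvec"],float))[0]; print(c,-R.T@np.array(f["tvec"]).ravel())
    for n in "dredger twine_spool stamp label_roll coaster_white coaster_red coaster_wood side_tray spindle".split():
        for m in masks_of(c,n)[:2]:
            P=pts(f,m["pixels"])
            if len(P): print(n,round(m["p"],2),np.round(m["box"]),len(P),np.percentile(P,[2,50,98],axis=0).round().tolist())
        for l in landmark_of(c,n)[:1]: print("   lm",round(l["p"],2),np.round(l["point"]))
E
```

```text
{'time_s': 0.0, 'qpos': array([-7.66630659e+01,  1.83480033e+01,  8.97084911e+01, -4.81862735e-04,
        7.20414331e+01, -1.14751665e+00]), 'qvel': array([ 0.07837405,  0.07925794, -0.08269995,  0.00412196,  0.17467103,
        0.04719203]), 'effort': array([ 6.22377265e-04, -4.12459445e+01, -2.31972259e+01,  7.29446299e-02,
        4.56104719e-02, -1.32793698e-04]), 'ee_pos': array([ 143.68123742, -556.22746164,  213.14260511]), 'ee_rot': array([-1.79902083e+02, -1.50311497e-03,  1.44845984e+01]), 'force': array([0.0937376 , 0.36497304, 0.40610663]), 'torque': array([0.05101355, 0.05966907, 0.04747614]), 'gripper_force': 0.0, 'gripper_width': 91.08350127274008} 18.8
scene [ 195.3904074  -367.15411837  573.17030748]
dredger 0.8 [351. 206.  46.  77.] 2964 [[514.0, 83.0, 16.0], [532.0, 96.0, 91.0], [570.0, 135.0, 126.0]]
dredger 0.3 [254. 167. 146.  77.] 5730 [[367.0, 309.0, 1.0], [489.0, 379.0, 4.0], [628.0, 448.0, 12.0]]
   lm 0.67 [350. 234.]
twine_spool 0.9 [396. 235.  46.  72.] 2653 [[545.0, -2.0, 14.0], [561.0, 13.0, 80.0], [596.0, 50.0, 111.0]]
   lm 0.76 [392. 255.]
stamp 0.6
[... 1717 characters left out ...]
40.0], [660.0, 139.0, 42.0]]
   lm 0.58 [369. 174.]
coaster_white 0.63 [368. 215.  38.  20.] 123 [[508.0, 79.0, 9.0], [521.0, 109.0, 11.0], [546.0, 154.0, 15.0]]
   lm 0.66 [365. 208.]
coaster_red 0.81 [410. 198.  31.  22.] 212 [[531.0, -11.0, 8.0], [543.0, 17.0, 11.0], [571.0, 58.0, 16.0]]
   lm 0.67 [406. 190.]
coaster_wood 0.64 [332. 199.  33.  27.] 490 [[546.0, 161.0, 8.0], [568.0, 197.0, 11.0], [612.0, 233.0, 14.0]]
   lm 0.9 [328. 198.]
side_tray 0.8 [249. 251.  71. 123.] 7527 [[364.0, 318.0, 1.0], [480.0, 383.0, 4.0], [626.0, 447.0, 13.0]]
   lm 0.91 [248. 248.]
spindle 0.67 [425. 255.  37.  35.] 1187 [[382.0, -7.0, 5.0], [416.0, 32.0, 8.0], [456.0, 67.0, 45.0]]
   lm 0.83 [425. 256.]
```

View pics/scene0.png

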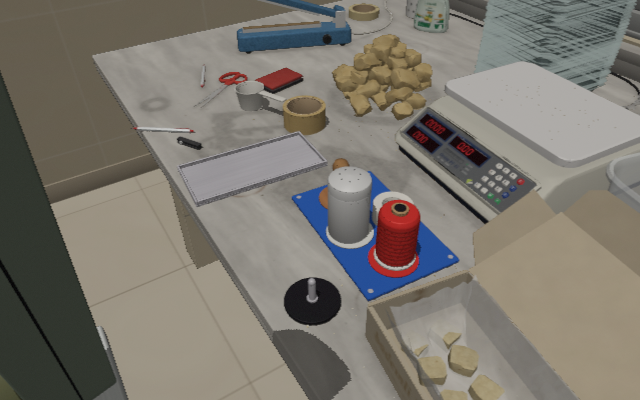

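View pics/side0.png

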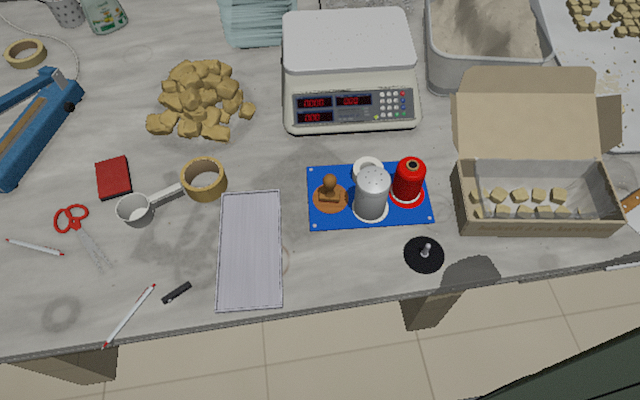

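Run:
```python
from h import *
from scipy.optimize import least_squares
def circ(P,r,**k):
    P=P[:,:2]; c0=np.median(P,0)+np.array([20,0])
    s=least_squares(lambda c:np.hypot(*(P-c).T)-r,c0,loss="soft_l1",f_scale=1.5); return s.x.round(1),len(P),round(np.median(abs(s.fun)),1)
A={}
for c in("scene","side"):
    f=grab_frame(c); print(c)
    def M(n): 
        m=masks_of(c,n); return pts(f,m[0]["pixels"]) if m else np.zeros((0,3))
    for n,r,a,b in(("dredger",34,25,105),("twine_spool",31,25,92),("label_roll",34,14,36)):
        P=M(n); P=P[(P[:,2]>a)&(P[:,2]<b)]; print(n,circ(P,r))
    P=M("stamp"); 
    for a,b,r in((11,26,0),(44,82,15),(82,100,0)):
        Q=P[(P[:,2]>a)&(P[:,2]<b)]; print("stamp",a,len(Q),Q.mean(0).round(1) if len(Q) else "", circ(Q,15) if r and len(Q) else "", Q.min(0).round(),Q.max(0).round())
    P=M("label_roll"); Q=P[P[:,2]>37]; print("roll top",cv2.minEnclosingCircle(Q[:,:2].astype(np.float32)))
    P=M("spindle"); Q=P[(P[:,2]>5)&(P[:,2]<11)]; print("base",cv2.minEnclosingCircle(Q[:,:2].astype(np.float32))); Q=P[P[:,2]>25]; print("pin",Q.mean(0),Q.max(0))
    P=M("side_tray");Q=P[(P[:,2]<8)&(P[:,2]>2)]; print("tray",cv2.minAreaRect(P[:,:2].astype(np.float32)),cv2.minAreaRect(Q[:,:2].astype(np.float32)))
    h=cv2.cvtColor(f["img"],cv2.COLOR_RGB2HSV); b=cv2.inRange(h,(105,150,60),(125,255,255))>0
    P=pts(f,b); P=P[(abs(P[:,2]-8)<4)&(P[:,0]>450)&(P[:,0]<720)&(P[:,1]<280)]; print("board",cv2.minAreaRect(P[:,:2].astype(np.float32)),len(P))
    for n in("coaster_white","coaster_red","coaster_wood"):
        P=M(n); P=P[abs(P[:,2]-11)<2.5]
        print(n,cv2.minEnclosingCircle(P[:,:2].astype(np.float32)), cv2.minAreaRect(P[:,:2].astype(np.float32)))
    A[c]=pts(f,np.ones((400,640),bool))
P=A["side"]
for x in range(520,900,30):
    print(x,[int(max([0],key=abs) if not len(q) else np.percentile(q[:,2],95)) for y in range(-180,480,30) for q in [P[(abs(P[:,0]-x)<15)&(abs(P[:,1]-y)<15)]]])
```

```text
scene
dredger (array([547.8, 117.6]), 1593, np.float64(0.5))
twine_spool (array([576. ,  29.8]), 1325, np.float64(0.4))
label_roll (array([624.6,  90.2]), 83, np.float64(1.5))Traceback (most recent call last):
  File "<stdin>", line 15, in <module>
    return umr_minimum(a, axis, None, out, keepdims, initial, where)
ValueError: zero-size array to reduction operation minimum which has no identity
```

```bash
cat > fit.py <<'E'
from h import *
from scipy.optimize import least_squares
def circ(P,r):
    if len(P)<5: return None
    P=P[:,:2]; c0=np.median(P,0)+np.array([20,0])
    s=least_squares(lambda c:np.hypot(*(P-c).T)-r,c0,loss="soft_l1",f_scale=1.5); return s.x.round(1),len(P),round(np.median(abs(s.fun)),1)
def mec(P): return [np.round(v,1) for v in cv2.minEnclosingCircle(P[:,:2].astype(np.float32))] if len(P)>3 else None
def rect(P): return cv2.minAreaRect(P[:,:2].astype(np.float32)) if len(P)>3 else None
def M(f,c,n):
    m=masks_of(c,n); return pts(f,m[0]["pixels"]) if m else np.zeros((0,3))
E
python3 - <<'E'
from fit import *
A={}
for c in("scene","side"):
    f=grab_frame(c); print(c)
    for n,r,a,b in(("dredger",34,25,105),("twine_spool",31,25,92),("label_roll",34,14,36)):
        P=M(f,c,n); P=P[(P[:,2]>a)&(P[:,2]<b)]; print(n,circ(P,r))
    P=M(f,c,"stamp"); 
    for a,b,r in((14,26,0),(44,82,15),(82,100,0)):
        Q=P[(P[:,2]>a)&(P[:,2]<b)]; print("stamp",a,len(Q),circ(Q,15),rect(Q))
    P=M(f,c,"label_roll"); Q=P[P[:,2]>37]; print("roll top",mec(Q))
    P=M(f,c,"spindle"); Q=P[(P[:,2]>5)&(P[:,2]<11)]; print("base",mec(Q)); Q=P[P[:,2]>25]; print("pin",Q.mean(0),Q.max(0))
    P=M(f,c,"side_tray");Q=P[(P[:,2]<8)&(P[:,2]>2)]; print("tray",rect(P),rect(Q))
    h=cv2.cvtColor(f["img"],cv2.COLOR_RGB2HSV); b=cv2.inRange(h,(105,150,60),(125,255,255))>0
    P=pts(f,b); P=P[(abs(P[:,2]-8)<4)&(P[:,0]>450)&(P[:,0]<720)&(P[:,1]<280)]; print("board",rect(P),len(P))
    for n in("coaster_white","coaster_red","coaster_wood"):
        P=M(f,c,n); P=P[abs(P[:,2]-11)<2.5]; print(n,mec(P))
    A[c]=pts(f,np.ones((400,640),bool))
P=A["side"]
for x in range(520,800,30):
    print(x,[int(np.percentile(q[:,2],95)) if len(q) else 0 for y in range(-180,480,30) for q in [P[(abs(P[:,0]-x)<15)&(abs(P[:,1]-y)<15)]]])
E
```

```text
scene
dredger (array([547.8, 117.6]), 1588, np.float64(0.5))
twine_spool (array([576. ,  29.8]), 1314, np.float64(0.4))
label_roll None
stamp 14 8 (array([558. ,  33.4]), 8, np.float64(1.3)) ((554.9548950195312, 19.563648223876953), (16.58245277404785, 59.05741500854492), 24.028905868530273)
stamp 44 0 None None
stamp 82 0 None None
roll top [array([583.3, 196.1]), np.float64(12.1)]
base [array([422.6,  28.1]), np.float64(42.7)]
pin [421.09442374  26.07839755  40.05175248] [427.05640765  33.1112773   51.14689943]
tray ((498.74676513671875, 388.18096923828125), (153.16587829589844, 270.87164306640625), 84.88482666015625) ((497.25091552734375, 385.1150207519531), (145.6848907470703, 268.4290771484375), 85.9913330078125)
board ((585.6260986328125, 110.85079956054688), (270.5254211425781, 168.966064453125), 85.12696075439453) 4300
coaster_white [array([547.8, 112.1]), np.float64(38.9)]
coaster_red [array([569.8,  25.8]), np.float64(39.3)]
coaster_wood None
side
dredger (array([545.7, 118. ]), 639, np.float64(0.4))
twine_spool (array([574. ,  30.1]), 524, np.float64(0.5))
label_roll (arra
[... 1365 characters left out ...]
, 90, 88, 69, 2, 8, 105, 111, 105, 121, 124, 12, 87, 89, 12, 2, 12, 6, 6, 6, 6, 11]
610 [86, 83, 80, 89, 108, 5, -877, 104, 16, -873, 41, 34, 13, 28, 11, 2, 12, 11, 6, 5, 11, 41]
640 [98, 95, 93, 112, 125, 3, 0, 10, 40, 42, 42, 39, 10, 10, 10, 2, 2, 10, 12, 12, 47, 48]
670 [109, 107, 105, 135, 80, 2, 2, 9, 10, 41, 41, 10, 10, 10, 10, 2, 2, 2, 3, 2, 48, 1]
700 [121, 119, 117, 151, 2, 2, 2, 2, 2, 2, 2, 2, 2, 2, 2, 2, 2, 2, 2, 2, 47, 48]
730 [156, 146, 139, 136, 3, 59, 58, 57, 51, 49, 47, 44, 2, 2, 2, 2, 2, 2, 2, 2, 2, 3]
760 [178, 176, 165, 3, 63, 78, 78, 77, 73, 71, 69, 67, 67, 65, 63, 57, 2, 2, 1, 2, 3, 2]
790 [0, 2, 2, 3, 87, 100, 100, 97, 94, 92, 90, 88, 88, 86, 84, 73, 2, 3, 2, 2, 45, 52]
```

Call:
move_arm(
  plan=[
    {"z": -14, "rz": -0.1234},
    {"z": -14, "rz": -0.1234},
    {"z": -14, "rz": -0.1234},
    {"z": -14, "rz": -0.1234},
    {"z": -14, "rz": -0.1234},
    {"z": -14, "rz": -0.1234},
    {"z": -14, "rz": -0.1234},
    {"z": -14, "rz": -0.1234},
    {"z": -14, "rz": -0.1234},
    {"z": -14, "rz": -0.1234},
  ],
  grip=1,
)

```text
schema error: expected keys x, y, z, rx, ry, rz
```

Call:
move_arm(
  plan=[
    {"x": 0, "y": 0, "z": -14, "rx": 0, "ry": 0, "rz": -0.1234},
    {"x": 0, "y": 0, "z": -14, "rx": 0, "ry": 0, "rz": -0.1234},
    {"x": 0, "y": 0, "z": -14, "rx": 0, "ry": 0, "rz": -0.1234},
    {"x": 0, "y": 0, "z": -14, "rx": 0, "ry": 0, "rz": -0.1234},
    {"x": 0, "y": 0, "z": -14, "rx": 0, "ry": 0, "rz": -0.1234},
    {"x": 0, "y": 0, "z": -14, "rx": 0, "ry": 0, "rz": -0.1234},
    {"x": 0, "y": 0, "z": -14, "rx": 0, "ry": 0, "rz": -0.1234},
    {"x": 0, "y": 0, "z": -14, "rx": 0, "ry": 0, "rz": -0.1234},
    {"x": 0, "y": 0, "z": -14, "rx": 0, "ry": 0, "rz": -0.1234},
    {"x": 0, "y": 0, "z": -14, "rx": 0, "ry": 0, "rz": -0.1234},
  ],
  grip=1,
)

```text
time_s: 4.25
ee_pos: [143.8, -556.7, 354.5]
ee_rot: [180.0, 0.0, 85.5]
force: [-0.2, -0.6, 0.3]
gripper_width: 91.2
gripper_force: 0.0
```

Call:
move_arm(
  plan=[
    {"x": 43, "y": 20.5, "z": 0, "rx": 0, "ry": 0, "rz": 0},
    {"x": 43, "y": 20.5, "z": 0, "rx": 0, "ry": 0, "rz": 0},
    {"x": 43, "y": 20.5, "z": 0, "rx": 0, "ry": 0, "rz": 0},
    {"x": 43, "y": 20.5, "z": 0, "rx": 0, "ry": 0, "rz": 0},
    {"x": 43, "y": 20.5, "z": 0, "rx": 0, "ry": 0, "rz": 0},
    {"x": 43, "y": 20.5, "z": 0, "rx": 0, "ry": 0, "rz": 0},
    {"x": 43, "y": 20.5, "z": 0, "rx": 0, "ry": 0, "rz": 0},
    {"x": 43, "y": 20.5, "z": 0, "rx": 0, "ry": 0, "rz": 0},
    {"x": 43, "y": 20.5, "z": 0, "rx": 0, "ry": 0, "rz": 0},
    {"x": 43, "y": 20.5, "z": 0, "rx": 0, "ry": 0, "rz": 0},
  ],
)

```text
time_s: 5.25
ee_pos: [384.7, -143.6, 354.3]
ee_rot: [179.9, 0.0, 85.2]
force: [0.9, -1.6, 0.3]
gripper_width: 91.3
gripper_force: 0.0
```

Call:
move_arm(
  plan=[
    {"x": 43, "y": 20.5, "z": 0, "rx": 0, "ry": 0, "rz": 0},
    {"x": 43, "y": 20.5, "z": 0, "rx": 0, "ry": 0, "rz": 0},
    {"x": 43, "y": 20.5, "z": 0, "rx": 0, "ry": 0, "rz": 0},
    {"x": 43, "y": 20.5, "z": 0, "rx": 0, "ry": 0, "rz": 0},
    {"x": 43, "y": 20.5, "z": 0, "rx": 0, "ry": 0, "rz": 0},
    {"x": 43, "y": 20.5, "z": 0, "rx": 0, "ry": 0, "rz": 0},
    {"x": 43, "y": 20.5, "z": 0, "rx": 0, "ry": 0, "rz": 0},
    {"x": 43, "y": 20.5, "z": 0, "rx": 0, "ry": 0, "rz": 0},
    {"x": 0, "y": 0, "z": 40, "rx": 0, "ry": 0, "rz": 0},
    {"x": 0, "y": 0, "z": 40, "rx": 0, "ry": 0, "rz": 0},
  ],
)

```text
time_s: 6.25
ee_pos: [577.7, 185.4, 273.3]
ee_rot: [179.8, -0.1, 85.3]
force: [0.2, 0.2, -0.6]
gripper_width: 91.1
gripper_force: 0.0
```

Run:
```python
from fit import *
print(state()["ee_pos"],state()["ee_rot"])
f=grab_frame("wrist"); save(f,"w1")
R=cv2.Rodrigues(np.array(f["rvec"],float))[0]; print(-R.T@np.array(f["tvec"]).ravel())
for n in("stamp","label_roll","dredger","coaster_wood"):
    P=M(f,"wrist",n)
    if len(P): print(n,len(P),np.percentile(P,[2,50,98],axis=0).round().tolist())
    if n=="stamp":
        Q=P[(P[:,2]>80)]; print(mec(Q), rect(Q),Q.mean(0))
        Q=P[(P[:,2]>20)&(P[:,2]<32)]; print(mec(Q), rect(Q))
    if n=="label_roll": Q=P[P[:,2]>36]; print(mec(Q))
    if n=="coaster_wood": Q=P[abs(P[:,2]-11)<3]; print(mec(Q))
```

```text
[577.73222214 185.40404538 273.28723344] [ 1.79840439e+02 -5.12639976e-02  8.53225557e+01]
[583.66087567 255.64764472 443.14134209]
stamp 819 [[570.0, 187.0, 11.0], [586.0, 207.0, 82.0], [601.0, 223.0, 89.0]]
[array([585.6, 201.2]), np.float64(14.5)] ((586.0343017578125, 201.21543884277344), (28.691682815551758, 26.221567153930664), 85.07203674316406) [585.97593251 202.20211383  86.16687673]
[array([584.4, 202.3]), np.float64(24.1)] ((586.1312866210938, 201.73574829101562), (43.98855209350586, 27.65728187561035), 74.69721984863281)
label_roll 1946 [[597.0, 74.0, 6.0], [630.0, 108.0, 38.0], [662.0, 141.0, 40.0]]
[array([629.7, 107.1]), np.float64(34.6)]
dredger 3026 [[519.0, 115.0, 21.0], [551.0, 140.0, 119.0], [579.0, 154.0, 126.0]]
coaster_wood 1897 [[550.0, 163.0, 8.0], [584.0, 202.0, 10.0], [622.0, 237.0, 12.0]]
[array([585.9, 199.7]), np.float64(40.0)]
```

View pics/w1.png

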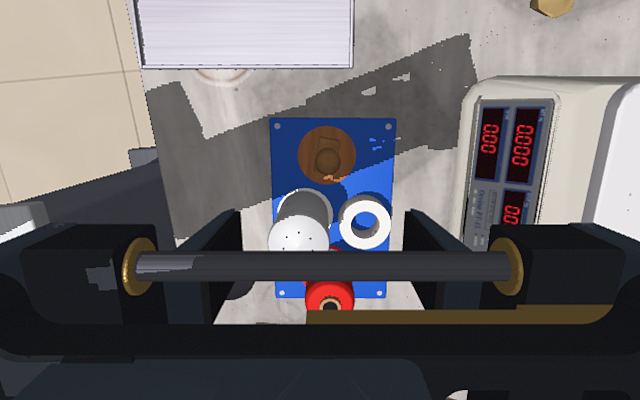

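Call:
move_arm(
  plan=[
    {"x": 15.4, "y": 6.3, "z": 10, "rx": 0, "ry": 0, "rz": 0},
    {"x": 0, "y": 0, "z": 35, "rx": 0, "ry": 0, "rz": 0},
    {"x": 0, "y": 0, "z": 35, "rx": 0, "ry": 0, "rz": 0},
    {"x": 0, "y": 0, "z": 35, "rx": 0, "ry": 0, "rz": 0},
    {"x": 0, "y": 0, "z": 35, "rx": 0, "ry": 0, "rz": 0},
    {"x": 0, "y": 0, "z": 30, "rx": 0, "ry": 0, "rz": 0},
    {"x": 0, "y": 0, "z": 20, "rx": 0, "ry": 0, "rz": 0},
    {"x": 0, "y": 0, "z": 15, "rx": 0, "ry": 0, "rz": 0},
    {"x": 0, "y": 0, "z": 6, "rx": 0, "ry": 0, "rz": 0},
    {"x": 0, "y": 0, "z": 0, "rx": 0, "ry": 0, "rz": 0},
  ],
)

```text
time_s: 7.5
ee_pos: [584.8, 199.0, 53.0]
ee_rot: [180.0, -0.0, 85.2]
force: [0.1, -0.5, -0.7]
gripper_width: 91.2
gripper_force: 0.0
```

Call:
move_arm(
  plan=[
    {"x": 0, "y": 0, "z": 0, "rx": 0, "ry": 0, "rz": 0},
    {"x": 0, "y": 0, "z": 0, "rx": 0, "ry": 0, "rz": 0},
    {"x": 0, "y": 0, "z": 0, "rx": 0, "ry": 0, "rz": 0},
    {"x": 0, "y": 0, "z": 0, "rx": 0, "ry": 0, "rz": 0},
    {"x": 0, "y": 0, "z": 0, "rx": 0, "ry": 0, "rz": 0},
    {"x": 0, "y": 0, "z": 0, "rx": 0, "ry": 0, "rz": 0},
    {"x": 0, "y": 0, "z": 0, "rx": 0, "ry": 0, "rz": 0},
    {"x": 0, "y": 0, "z": 0, "rx": 0, "ry": 0, "rz": 0},
  ],
  grip=0,
  squeeze=12,
)

```text
time_s: 8.3
ee_pos: [584.0, 198.4, 52.9]
ee_rot: [-180.0, 0.0, 85.2]
force: [-0.1, -0.0, -0.5]
gripper_width: 30.0
gripper_force: 0.1
```

Call:
move_arm(
  plan=[
    {"x": 0, "y": 0, "z": 0, "rx": 0, "ry": 0, "rz": 0},
    {"x": 0, "y": 0, "z": 0, "rx": 0, "ry": 0, "rz": 0},
    {"x": 0, "y": 0, "z": -20, "rx": 0, "ry": 0, "rz": 0},
    {"x": 0, "y": 0, "z": -30, "rx": 0, "ry": 0, "rz": 0},
    {"x": 10, "y": -5.8, "z": -20, "rx": 0, "ry": 0, "rz": 0},
    {"x": 40, "y": -23, "z": 0, "rx": 0, "ry": 0, "rz": 0},
    {"x": 42, "y": -24.4, "z": 0, "rx": 0, "ry": 0, "rz": 0},
    {"x": 42, "y": -24.4, "z": 0, "rx": 0, "ry": 0, "rz": 0},
    {"x": 30, "y": -18, "z": 0, "rx": 0, "ry": 0, "rz": 0},
    {"x": 10.8, "y": -6.2, "z": 10, "rx": 0, "ry": 0, "rz": 0},
  ],
)

```text
time_s: 9.3
ee_pos: [496.3, 384.6, 113.9]
ee_rot: [179.9, -0.2, 85.4]
force: [0.4, -0.6, -0.3]
gripper_width: 27.0
gripper_force: 12.0
```

Call:
move_arm(
  plan=[
    {"x": 0, "y": 0, "z": 25, "rx": 0, "ry": 0, "rz": 0},
    {"x": 0, "y": 0, "z": 20, "rx": 0, "ry": 0, "rz": 0},
    {"x": 0, "y": 0, "z": 12, "rx": 0, "ry": 0, "rz": 0},
    {"x": 0, "y": 0, "z": 6, "rx": 0, "ry": 0, "rz": 0},
    {"x": 0, "y": 0, "z": 3, "rx": 0, "ry": 0, "rz": 0},
    {"x": 0, "y": 0, "z": 0, "rx": 0, "ry": 0, "rz": 0},
    {"x": 0, "y": 0, "z": 0, "rx": 0, "ry": 0, "rz": 0},
  ],
)

```text
time_s: 10.0
ee_pos: [497.9, 381.3, 47.7]
ee_rot: [179.9, -0.1, 85.2]
force: [0.8, -0.2, -0.7]
gripper_width: 27.5
gripper_force: 12.0
```

Run:
```python
from fit import *
s=state();print(s["ee_pos"],s["force"])
f=grab_frame("side"); save(f,"s1")
P=M(f,"side","stamp"); print(len(P),np.percentile(P,[1,50,99],axis=0).round(1).tolist())
Q=P[P[:,2]<26]; print(rect(Q),rect(P))
cv2.imwrite("pics/s1c.png",cv2.resize(f["img"][130:330,180:460,::-1],None,fx=2.5,fy=2.5))
```

```text
[497.91607041 381.28564429  47.72458907] [ 0.78457119 -0.19927539 -0.68522695]Traceback (most recent call last):
  File "<stdin>", line 4, in <module>
    return _quantile_unchecked(
        a, q, axis, out, overwrite_input, method, keepdims, weights)
    return _ureduce(a,
                    func=_quantile_ureduce_func,
    ...<5 lines>...
                    overwrite_input=overwrite_input,
                    method=method)
    r = func(a, **kwargs)
    result = _quantile(arr,
                       quantiles=q,
    ...<2 lines>...
                       out=out,
                       weights=wgt)
    slices_having_nans = np.isnan(arr[-1, ...])
                                  ~~~^^^^^^^^^
IndexError: index -1 is out of bounds for axis 0 with size 0
```

Call:
move_arm(
  plan=[
    {"x": 0, "y": 0, "z": 0.5, "rx": 0, "ry": 0, "rz": 0},
    {"x": 0, "y": 0, "z": 0, "rx": 0, "ry": 0, "rz": 0},
    {"x": 0, "y": 0, "z": 0, "rx": 0, "ry": 0, "rz": 0},
    {"x": 0, "y": 0, "z": 0, "rx": 0, "ry": 0, "rz": 0},
    {"x": 0, "y": 0, "z": -5, "rx": 0, "ry": 0, "rz": 0},
    {"x": 0, "y": 0, "z": -15, "rx": 0, "ry": 0, "rz": 0},
    {"x": 0, "y": 0, "z": -35, "rx": 0, "ry": 0, "rz": 0},
    {"x": 0, "y": 0, "z": -45, "rx": 0, "ry": 0, "rz": 0},
    {"x": 0, "y": 0, "z": -45, "rx": 0, "ry": 0, "rz": 0},
    {"x": -34, "y": 10.6, "z": -20, "rx": 0, "ry": 0, "rz": 0},
  ],
  grip=0.6,
)

```text
time_s: 11.1
ee_pos: [506.1, 350.1, 216.6]
ee_rot: [179.6, -0.4, 85.4]
force: [1.1, -0.3, -0.6]
gripper_width: 54.3
gripper_force: 0.0
```

Call:
move_arm(
  plan=[
    {"x": -45, "y": 14, "z": 0, "rx": 0, "ry": 0, "rz": 0},
    {"x": -45, "y": 14, "z": 0, "rx": 0, "ry": 0, "rz": 0},
    {"x": -45, "y": 14, "z": 0, "rx": 0, "ry": 0, "rz": 0},
    {"x": -45, "y": 14, "z": 0, "rx": 0, "ry": 0, "rz": 0},
    {"x": -45, "y": 14, "z": 0, "rx": 0, "ry": 0, "rz": 0},
    {"x": 0, "y": 0, "z": 0, "rx": 0, "ry": 0, "rz": 0},
  ],
  grip=1,
)

```text
time_s: 11.7
ee_pos: [556.7, 111.2, 212.0]
ee_rot: [179.9, 0.1, 84.8]
force: [0.0, 1.2, -0.4]
gripper_width: 91.2
gripper_force: 0.0
```

Run:
```python
from fit import *
s=state();print(s["ee_pos"],s["force"])
for c in("wrist","side"):
    f=grab_frame(c); save(f,"r1"+c); print(c)
    P=M(f,c,"stamp"); print(len(P))
    if len(P):print(np.percentile(P,[1,50,99],axis=0).round(1).tolist(),mec(P[P[:,2]>70]))
    P=M(f,c,"twine_spool");print(len(P))
    if len(P):print(np.percentile(P,[1,50,99],axis=0).round(1).tolist(),circ(P[(P[:,2]>25)&(P[:,2]<92)],31),"topcore",mec(P[P[:,2]>100]))
```

```text
[556.74507834 111.19204872 211.9581467 ] [ 0.02439974  1.21053283 -0.37777401]
wrist
0
2429
[[544.8, 6.9, 11.6], [575.0, 56.4, 88.2], [603.6, 64.5, 109.8]] (array([572.4,  88.5]), 1108, np.float64(5.0)) topcore [array([574.2,  75.2]), np.float64(70.8)]
side
491
[[480.5, 358.4, 5.7], [490.5, 378.7, 27.7], [508.0, 403.1, 84.0]] [array([496.5, 380.8]), np.float64(14.7)]
1284
[[542.0, 4.1, 10.9], [556.0, 39.0, 89.4], [596.8, 61.6, 112.0]] (array([574. ,  30.1]), 517, np.float64(0.4)) topcore [array([572.1,  31.5]), np.float64(29.6)]
```

View pics/r1wrist.png

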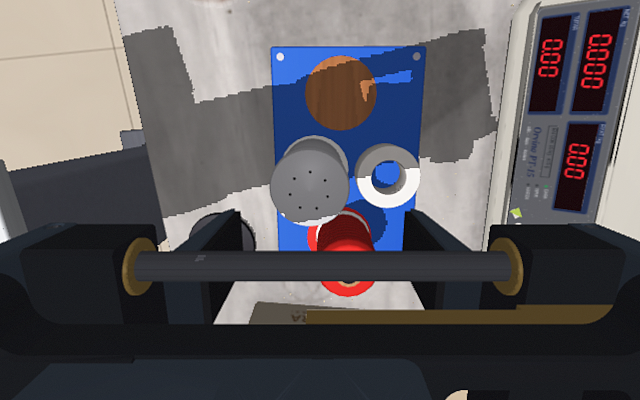

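Call:
move_arm(
  plan=[
    {"x": -32, "y": 9.6, "z": 0, "rx": 0, "ry": 0, "rz": 0},
    {"x": -32, "y": 9.6, "z": 0, "rx": 0, "ry": 0, "rz": 0},
    {"x": -20.6, "y": 6.4, "z": 20, "rx": 0, "ry": 0, "rz": 0},
    {"x": 0, "y": 0, "z": 30, "rx": 0, "ry": 0, "rz": 0},
    {"x": 0, "y": 0, "z": 10, "rx": 0, "ry": 0, "rz": 0},
    {"x": 0, "y": 0, "z": 0, "rx": 0, "ry": 0, "rz": 0},
    {"x": 0, "y": 0, "z": 0, "rx": 0, "ry": 0, "rz": 0},
    {"x": 0, "y": 0, "z": 0, "rx": 0, "ry": 0, "rz": 0},
  ],
)

```text
time_s: 12.8
ee_pos: [575.2, 30.6, 152.9]
ee_rot: [179.8, -0.0, 85.3]
force: [0.8, -0.3, 0.1]
gripper_width: 91.3
gripper_force: 0.0
```

Call:
move_arm(
  plan=[
    {"x": 0, "y": 0, "z": 30, "rx": 0, "ry": 0, "rz": 0},
    {"x": 0, "y": 0, "z": 35, "rx": 0, "ry": 0, "rz": 0},
    {"x": 0, "y": 0, "z": 20, "rx": 0, "ry": 0, "rz": 0},
    {"x": 0, "y": 0, "z": 10, "rx": 0, "ry": 0, "rz": 0},
    {"x": 0, "y": 0, "z": 3, "rx": 0, "ry": 0, "rz": 0},
    {"x": 0, "y": 0, "z": 0, "rx": 0, "ry": 0, "rz": 0},
    {"x": 0, "y": 0, "z": 0, "rx": 0, "ry": 0, "rz": 0},
  ],
)

```text
time_s: 13.5
ee_pos: [575.4, 29.9, 54.8]
ee_rot: [179.8, -0.0, 85.2]
force: [-0.3, -0.6, 0.1]
gripper_width: 91.3
gripper_force: 0.0
```

Call:
move_arm(
  plan=[
    {"x": 0, "y": 0, "z": 0, "rx": 0, "ry": 0, "rz": 0},
    {"x": 0, "y": 0, "z": 0, "rx": 0, "ry": 0, "rz": 0},
    {"x": 0, "y": 0, "z": 0, "rx": 0, "ry": 0, "rz": 0},
    {"x": 0, "y": 0, "z": 0, "rx": 0, "ry": 0, "rz": 0},
    {"x": 0, "y": 0, "z": 0, "rx": 0, "ry": 0, "rz": 0},
    {"x": 0, "y": 0, "z": 0, "rx": 0, "ry": 0, "rz": 0},
    {"x": 0, "y": 0, "z": 0, "rx": 0, "ry": 0, "rz": 0},
  ],
  grip=0,
  squeeze=20,
)

```text
time_s: 14.2
ee_pos: [574.3, 29.8, 53.6]
ee_rot: [180.0, 0.0, 85.2]
force: [-0.6, -0.1, 2.2]
gripper_width: 61.3
gripper_force: 20.0
```

Call:
move_arm(
  plan=[
    {"x": 0, "y": 0, "z": -15, "rx": 0, "ry": 0, "rz": 0},
    {"x": 0, "y": 0, "z": -40, "rx": 0, "ry": 0, "rz": 0},
    {"x": 0, "y": 0, "z": -45, "rx": 0, "ry": 0, "rz": 0},
    {"x": 0, "y": 0, "z": -35, "rx": 0, "ry": 0, "rz": 0},
    {"x": 30, "y": -2, "z": 0, "rx": 0, "ry": 0, "rz": 0},
    {"x": 45, "y": -2.8, "z": 0, "rx": 0, "ry": 0, "rz": 0},
    {"x": 45, "y": -2.8, "z": 0, "rx": 0, "ry": 0, "rz": 0},
    {"x": 45, "y": -2.8, "z": 0, "rx": 0, "ry": 0, "rz": 0},
    {"x": 45, "y": -2.8, "z": 0, "rx": 0, "ry": 0, "rz": 0},
    {"x": 45, "y": -2.8, "z": 0, "rx": 0, "ry": 0, "rz": 0},
  ],
)

```text
time_s: 15.2
ee_pos: [579.1, 286.9, 187.6]
ee_rot: [-179.9, 0.1, 85.2]
force: [0.4, -0.6, -1.8]
gripper_width: 61.3
gripper_force: 20.0
```

Call:
move_arm(
  plan=[
    {"x": 45, "y": -2.8, "z": 0, "rx": 0, "ry": 0, "rz": 0},
    {"x": 30, "y": -2, "z": 0, "rx": 0, "ry": 0, "rz": 0},
    {"x": 14, "y": -0.9, "z": 0, "rx": 0, "ry": 0, "rz": 0},
    {"x": 0, "y": 0, "z": 25, "rx": 0, "ry": 0, "rz": 0},
    {"x": 0, "y": 0, "z": 40, "rx": 0, "ry": 0, "rz": 0},
    {"x": 0, "y": 0, "z": 25, "rx": 0, "ry": 0, "rz": 0},
    {"x": 0, "y": 0, "z": 10, "rx": 0, "ry": 0, "rz": 0},
    {"x": 0, "y": 0, "z": 0, "rx": 0, "ry": 0, "rz": 0},
    {"x": 0, "y": 0, "z": 0, "rx": 0, "ry": 0, "rz": 0},
  ],
)

```text
time_s: 16.1
ee_pos: [582.5, 374.5, 89.7]
ee_rot: [179.9, -0.1, 85.2]
force: [0.8, -0.6, -1.8]
gripper_width: 61.2
gripper_force: 20.0
```

Call:
move_arm(
  plan=[
    {"x": 0, "y": 0, "z": 20, "rx": 0, "ry": 0, "rz": 0},
    {"x": 0, "y": 0, "z": 13, "rx": 0, "ry": 0, "rz": 0},
    {"x": 0, "y": 0, "z": 6, "rx": 0, "ry": 0, "rz": 0},
    {"x": 0, "y": 0, "z": 2.5, "rx": 0, "ry": 0, "rz": 0},
    {"x": 0, "y": 0, "z": 0, "rx": 0, "ry": 0, "rz": 0},
    {"x": 0, "y": 0, "z": 0, "rx": 0, "ry": 0, "rz": 0},
  ],
)

```text
time_s: 16.7
ee_pos: [582.0, 374.7, 47.7]
ee_rot: [179.9, -0.0, 85.2]
force: [0.0, 0.4, -1.3]
gripper_width: 61.2
gripper_force: 20.0
```

Call:
move_arm(
  plan=[
    {"x": 0, "y": 0, "z": 0.5, "rx": 0, "ry": 0, "rz": 0},
    {"x": 0, "y": 0, "z": 0, "rx": 0, "ry": 0, "rz": 0},
    {"x": 0, "y": 0, "z": 0, "rx": 0, "ry": 0, "rz": 0},
    {"x": 0, "y": 0, "z": 0, "rx": 0, "ry": 0, "rz": 0},
    {"x": 0, "y": 0, "z": -5, "rx": 0, "ry": 0, "rz": 0},
    {"x": 0, "y": 0, "z": -15, "rx": 0, "ry": 0, "rz": 0},
    {"x": 0, "y": 0, "z": -40, "rx": 0, "ry": 0, "rz": 0},
    {"x": 0, "y": 0, "z": -45, "rx": 0, "ry": 0, "rz": 0},
    {"x": 0, "y": 0, "z": -40, "rx": 0, "ry": 0, "rz": 0},
    {"x": 0, "y": 0, "z": -20, "rx": 0, "ry": 0, "rz": 0},
  ],
  grip=0.88,
)

```text
time_s: 17.7
ee_pos: [582.9, 375.3, 217.9]
ee_rot: [179.6, -0.3, 85.2]
force: [0.1, 0.8, -0.1]
gripper_width: 80.2
gripper_force: 0.0
```

Call:
move_arm(
  plan=[
    {"x": -30, "y": -1.6, "z": 0, "rx": 0, "ry": 0, "rz": 0},
    {"x": -45, "y": -2.4, "z": 0, "rx": 0, "ry": 0, "rz": 0},
    {"x": -45, "y": -2.4, "z": 0, "rx": 0, "ry": 0, "rz": 0},
    {"x": -45, "y": -2.4, "z": 0, "rx": 0, "ry": 0, "rz": 0},
    {"x": -45, "y": -2.4, "z": 0, "rx": 0, "ry": 0, "rz": 0},
    {"x": -30, "y": -1.6, "z": 0, "rx": 0, "ry": 0, "rz": 0},
    {"x": -18.9, "y": -1.1, "z": 10, "rx": 0, "ry": 0, "rz": 0},
    {"x": 0, "y": 0, "z": 30, "rx": 0, "ry": 0, "rz": 0},
    {"x": 0, "y": 0, "z": 0, "rx": 0, "ry": 0, "rz": 0},
    {"x": 0, "y": 0, "z": 0, "rx": 0, "ry": 0, "rz": 0},
  ],
  grip=1,
)

```text
time_s: 18.7
ee_pos: [546.1, 117.8, 172.5]
ee_rot: [180.0, -0.0, 85.2]
force: [0.0, -0.1, 0.0]
gripper_width: 91.1
gripper_force: 0.0
```

Run:
```python
from fit import *
s=state();print(s["ee_pos"],s["ee_rot"])
for c in("side",):
    f=grab_frame(c); save(f,"r2"+c); print(c)
    P=M(f,c,"twine_spool");print(len(P))
    if len(P):print(np.percentile(P,[1,50,99],axis=0).round(1).tolist(),circ(P[(P[:,2]>18)&(P[:,2]<85)],31))
    P=M(f,c,"dredger");print(len(P))
    if len(P):print(np.percentile(P,[1,50,99],axis=0).round(1).tolist(),circ(P[(P[:,2]>25)&(P[:,2]<105)],34))
    P=M(f,c,"coaster_red"); print(mec(P[abs(P[:,2]-11)<2.5]))
```

```text
[546.1341035  117.76961024 172.45343456] [ 1.79967019e+02 -1.16686040e-02  8.51895854e+01]
side
1306
[[549.3, 344.2, 4.4], [562.3, 371.9, 85.1], [608.4, 404.8, 104.6]] (array([581.4, 375.1]), 511, np.float64(0.4))
1251
[[510.3, 90.8, 14.7], [519.5, 131.0, 92.4], [564.7, 152.1, 127.5]] (array([545.7, 118. ]), 636, np.float64(0.4))
[array([489.2, 380.9]), np.float64(20.6)]
```

View pics/r2side.png

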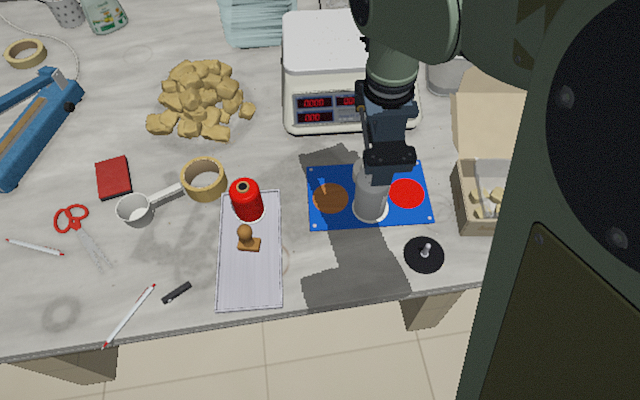

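Call:
move_arm(
  plan=[
    {"x": 0, "y": 0, "z": 25, "rx": 0, "ry": 0, "rz": 0},
    {"x": 0, "y": 0, "z": 35, "rx": 0, "ry": 0, "rz": 0},
    {"x": 0, "y": 0, "z": 27, "rx": 0, "ry": 0, "rz": 0},
    {"x": 0, "y": 0, "z": 13, "rx": 0, "ry": 0, "rz": 0},
    {"x": 0, "y": 0, "z": 5, "rx": 0, "ry": 0, "rz": 0},
    {"x": 0, "y": 0, "z": 0, "rx": 0, "ry": 0, "rz": 0},
    {"x": 0, "y": 0, "z": 0, "rx": 0, "ry": 0, "rz": 0},
  ],
)

```text
time_s: 19.6
ee_pos: [547.1, 117.9, 67.8]
ee_rot: [179.8, -0.0, 85.2]
force: [0.1, -0.0, 0.1]
gripper_width: 90.9
gripper_force: 0.0
```

Call:
move_arm(
  plan=[
    {"x": 0, "y": 0, "z": 0, "rx": 0, "ry": 0, "rz": 0},
    {"x": 0, "y": 0, "z": 0, "rx": 0, "ry": 0, "rz": 0},
    {"x": 0, "y": 0, "z": 0, "rx": 0, "ry": 0, "rz": 0},
    {"x": 0, "y": 0, "z": 0, "rx": 0, "ry": 0, "rz": 0},
    {"x": 0, "y": 0, "z": 0, "rx": 0, "ry": 0, "rz": 0},
    {"x": 0, "y": 0, "z": 0, "rx": 0, "ry": 0, "rz": 0},
  ],
  grip=0,
  squeeze=25,
)

```text
time_s: 20.2
ee_pos: [546.3, 117.6, 66.9]
ee_rot: [179.9, -0.0, 85.2]
force: [-1.4, -0.3, 4.3]
gripper_width: 67.4
gripper_force: 25.0
```

Call:
move_arm(
  plan=[
    {"x": 0, "y": 0, "z": -15, "rx": 0, "ry": 0, "rz": 0},
    {"x": 0, "y": 0, "z": -35, "rx": 0, "ry": 0, "rz": 0},
    {"x": 0, "y": 0, "z": -40, "rx": 0, "ry": 0, "rz": 0},
    {"x": 25, "y": -15, "z": 0, "rx": 0, "ry": 0, "rz": 0},
    {"x": 40, "y": -24, "z": 0, "rx": 0, "ry": 0, "rz": 0},
    {"x": 40, "y": -24, "z": 0, "rx": 0, "ry": 0, "rz": 0},
    {"x": 40, "y": -24, "z": 0, "rx": 0, "ry": 0, "rz": 0},
    {"x": 40, "y": -24, "z": 0, "rx": 0, "ry": 0, "rz": 0},
    {"x": 40, "y": -24, "z": 0, "rx": 0, "ry": 0, "rz": 0},
    {"x": 22, "y": -13, "z": 0, "rx": 0, "ry": 0, "rz": 0},
  ],
)

```text
time_s: 21.2
ee_pos: [416.7, 378.6, 155.3]
ee_rot: [-179.9, 0.0, 85.3]
force: [1.5, -0.1, -3.2]
gripper_width: 67.1
gripper_force: 25.0
```

Call:
move_arm(
  plan=[
    {"x": 11.7, "y": -7.8, "z": 0, "rx": 0, "ry": 0, "rz": 0},
    {"x": 0, "y": 0, "z": 10, "rx": 0, "ry": 0, "rz": 0},
    {"x": 0, "y": 0, "z": 25, "rx": 0, "ry": 0, "rz": 0},
    {"x": 0, "y": 0, "z": 20, "rx": 0, "ry": 0, "rz": 0},
    {"x": 0, "y": 0, "z": 5, "rx": 0, "ry": 0, "rz": 0},
    {"x": 0, "y": 0, "z": 0, "rx": 0, "ry": 0, "rz": 0},
    {"x": 0, "y": 0, "z": 0, "rx": 0, "ry": 0, "rz": 0},
  ],
)

```text
time_s: 21.9
ee_pos: [413.3, 388.1, 97.0]
ee_rot: [179.9, -0.0, 85.1]
force: [-0.7, -1.0, -3.1]
gripper_width: 67.6
gripper_force: 25.0
```

Call:
move_arm(
  plan=[
    {"x": 0, "y": 0, "z": 16, "rx": 0, "ry": 0, "rz": 0},
    {"x": 0, "y": 0, "z": 11, "rx": 0, "ry": 0, "rz": 0},
    {"x": 0, "y": 0, "z": 6, "rx": 0, "ry": 0, "rz": 0},
    {"x": 0, "y": 0, "z": 3, "rx": 0, "ry": 0, "rz": 0},
    {"x": 0, "y": 0, "z": 0, "rx": 0, "ry": 0, "rz": 0},
    {"x": 0, "y": 0, "z": 0, "rx": 0, "ry": 0, "rz": 0},
  ],
)

```text
time_s: 22.5
ee_pos: [412.7, 388.7, 60.8]
ee_rot: [180.0, -0.0, 85.2]
force: [0.1, -0.6, -2.1]
gripper_width: 67.0
gripper_force: 25.0
```

Call:
move_arm(
  plan=[
    {"x": 0, "y": 0, "z": 0.5, "rx": 0, "ry": 0, "rz": 0},
    {"x": 0, "y": 0, "z": 0, "rx": 0, "ry": 0, "rz": 0},
    {"x": 0, "y": 0, "z": 0, "rx": 0, "ry": 0, "rz": 0},
    {"x": 0, "y": 0, "z": 0, "rx": 0, "ry": 0, "rz": 0},
    {"x": 0, "y": 0, "z": -5, "rx": 0, "ry": 0, "rz": 0},
    {"x": 0, "y": 0, "z": -15, "rx": 0, "ry": 0, "rz": 0},
    {"x": 0, "y": 0, "z": -40, "rx": 0, "ry": 0, "rz": 0},
    {"x": 0, "y": 0, "z": -45, "rx": 0, "ry": 0, "rz": 0},
    {"x": 0, "y": 0, "z": -40, "rx": 0, "ry": 0, "rz": 0},
    {"x": 0, "y": 0, "z": 0, "rx": 0, "ry": 0, "rz": 0},
  ],
  grip=0.9,
)

```text
time_s: 23.5
ee_pos: [415.0, 390.9, 211.7]
ee_rot: [179.5, -0.6, 85.2]
force: [0.5, 1.2, -0.1]
gripper_width: 81.8
gripper_force: 0.0
```

Run:
```python
from fit import *
s=state();print(s["ee_pos"],s["ee_rot"])
for c in("scene","side"):
    f=grab_frame(c); save(f,"r3"+c); print(c)
    for n,r,a,b in(("dredger",34,18,100),("twine_spool",31,18,85),("label_roll",34,14,36)):
        P=M(f,c,n);
        if len(P): print(n,len(P),np.percentile(P,[1,50,99],axis=0).round(1).tolist(),circ(P[(P[:,2]>a)&(P[:,2]<b)],r))
        if n=="label_roll" and len(P): print("  top",mec(P[P[:,2]>36]))
    P=M(f,c,"stamp"); print("stamp",len(P),mec(P[P[:,2]>70]))
    for n in("coaster_white","coaster_red","coaster_wood"):
        P=M(f,c,n); P=P[abs(P[:,2]-11)<2.5]; print(n,mec(P),P.mean(0).round(1) if len(P) else "")
    P=M(f,c,"spindle"); Q=P[(P[:,2]>5)&(P[:,2]<11)]; print("base",mec(Q)); Q=P[P[:,2]>25]; print("pin",Q.mean(0))
```

```text
[415.00650729 390.88162065 211.73469724] [179.47457846  -0.56040933  85.19046031]
scene
dredger 2357 [[380.3, 353.0, 5.9], [406.8, 362.4, 78.2], [443.8, 411.3, 119.8]] (array([414.3, 388.7]), 1358, np.float64(0.6))
twine_spool 1633 [[552.2, 341.9, 3.5], [572.4, 352.8, 62.9], [649.7, 428.4, 103.4]] (array([583.7, 374.6]), 912, np.float64(0.8))
label_roll 1402 [[595.3, 68.9, 8.0], [623.9, 96.0, 34.8], [660.6, 135.2, 41.8]] (array([628.7, 102.4]), 599, np.float64(1.8))
  top [array([629.9, 103.2]), np.float64(36.2)]
stamp 544 [array([499.3, 377.9]), np.float64(14.3)]
coaster_white [array([549.1, 115. ]), np.float64(41.7)] [548.1 113.   10.8]
coaster_red [array([571. ,  28.2]), np.float64(41.4)] [570.2  25.5  10.8]
coaster_wood [array([585.9, 196.4]), np.float64(41.2)] [585.7 194.6  10.7]
base [array([422.6,  28.3]), np.float64(42.5)]
pin [421.08006876  26.02862716  40.10977207]
side
dredger 1352 [[377.5, 355.4, 13.0], [388.7, 377.9, 107.0], [435.7, 415.1, 120.3]] (array([412. , 389.1]), 571, np.float64(0.3))
twine_spool 809 [[549.0, 344.1, 4.6], [556.1, 363.5, 65.2], [587.9, 392.7, 100.0]] (array([581.5, 375.2]), 424, np.float64(0.4))
stamp 384 [array([433.9, 370.9]), np.float64(74.0)]
coaster_white None 
coaster_red None 
coaster_wood None 
base None
pin [nan nan nan]<stdin>:12: RuntimeWarning: Mean of empty slice.
  ret = um.true_divide(
```

Call:
move_arm(
  plan=[
    {"x": -25, "y": 11, "z": -10, "rx": 0, "ry": 0, "rz": 0},
    {"x": -42, "y": 18.4, "z": -10, "rx": 0, "ry": 0, "rz": 0},
    {"x": -42, "y": 18.4, "z": -10, "rx": 0, "ry": 0, "rz": 0},
    {"x": -42, "y": 18.4, "z": -10, "rx": 0, "ry": 0, "rz": 0},
    {"x": -42, "y": 18.4, "z": -10, "rx": 0, "ry": 0, "rz": 0},
    {"x": -42, "y": 18.4, "z": -10, "rx": 0, "ry": 0, "rz": 0},
    {"x": -34, "y": 15, "z": -10, "rx": 0, "ry": 0, "rz": 0},
    {"x": -20, "y": 8.6, "z": 0, "rx": 0, "ry": 0, "rz": 0},
    {"x": 0, "y": 0, "z": 0, "rx": 0, "ry": 0, "rz": 0},
    {"x": 0, "y": 0, "z": 0, "rx": 0, "ry": 0, "rz": 0},
  ],
  grip=1,
)

```text
time_s: 25.4
ee_pos: [514.1, 89.9, 274.8]
ee_rot: [-180.0, -0.0, 85.1]
force: [-0.4, 0.1, 0.4]
gripper_width: 91.2
gripper_force: 0.0
```

Run:
```python
from fit import *
s=state();print(s["ee_pos"],s["ee_rot"])
for c in("wrist","side"):
    f=grab_frame(c); save(f,"r4"+c); print(c)
    P=M(f,c,"label_roll"); print("roll top",len(P),mec(P[P[:,2]>36]),circ(P[(P[:,2]>14)&(P[:,2]<36)],34))
    for n in("coaster_white","coaster_red","coaster_wood"):
        P=M(f,c,n); P=P[abs(P[:,2]-11)<2.5]; print(n,mec(P),P.mean(0).round(1) if len(P) else "")
    P=M(f,c,"spindle"); Q=P[(P[:,2]>5)&(P[:,2]<11)]; print("base",mec(Q)); Q=P[P[:,2]>25]; print("pin",len(Q), Q.mean(0) if len(Q) else "")
    P=M(f,c,"stamp"); print("stamp",len(P),mec(P[P[:,2]>70]))
```

```text
[514.10090657  89.88363276 274.80370494] [-1.79972045e+02 -2.89931028e-02  8.51260279e+01]
wrist
roll top 0 None None
coaster_white [array([548.5, 117.5]), np.float64(39.6)] [548.5 118.2  10. ]
coaster_red [array([571.2,  30.5]), np.float64(39.9)] [570.8  31.2   9.9]
coaster_wood [array([585.6, 199.9]), np.float64(40.0)] [585.8 200.3  10. ]
base [array([422.8,  32.3]), np.float64(41.5)]
pin 90 [424.48128198  34.7765952   44.86726083]
stamp 0 None
side
roll top 752 [array([627. , 106.2]), np.float64(35.5)] (array([626.2, 105.2]), 255, np.float64(2.0))
coaster_white [array([547.1, 116. ]), np.float64(39.8)] [545.9 115.9  11.3]
coaster_red [array([419.8,  30.2]), np.float64(41.6)] [418.7  31.    9.6]
coaster_wood [array([584. , 197.7]), np.float64(40.9)] [582.8 197.8  11.2]
base [array([420.2,  28.8]), np.float64(42.9)]
pin 49 [418.61436083  30.97970974  41.34886295]
stamp 473 [array([470.7, 372.1]), np.float64(39.7)]
```

View pics/r4wrist.png

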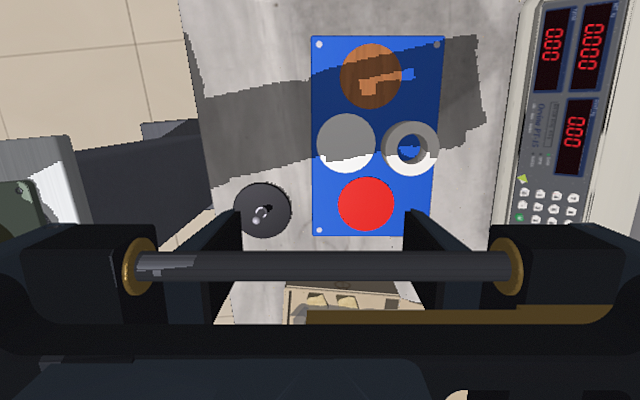

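View pics/r4side.png

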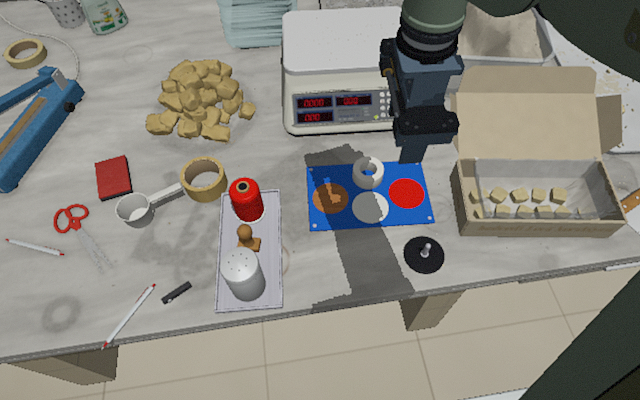

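Call:
move_arm(
  plan=[
    {"x": 9, "y": 40, "z": 10, "rx": 0, "ry": 0, "rz": 0},
    {"x": 10, "y": 45, "z": 20, "rx": 0, "ry": 0, "rz": 0},
    {"x": 6.1, "y": 27.7, "z": 30, "rx": 0, "ry": 0, "rz": 0},
    {"x": 0, "y": 0, "z": 40, "rx": 0, "ry": 0, "rz": 0},
    {"x": 0, "y": 0, "z": 45, "rx": 0, "ry": 0, "rz": 0},
    {"x": 0, "y": 0, "z": 30, "rx": 0, "ry": 0, "rz": 0},
    {"x": 0, "y": 0, "z": 15, "rx": 0, "ry": 0, "rz": 0},
    {"x": 0, "y": 0, "z": 0, "rx": 0, "ry": 0, "rz": 0},
    {"x": 0, "y": 0, "z": 0, "rx": 0, "ry": 0, "rz": 0},
  ],
)

```text
time_s: 27.0
ee_pos: [629.0, 105.4, 85.5]
ee_rot: [180.0, -0.0, 85.2]
force: [-0.2, -0.7, -0.3]
gripper_width: 90.8
gripper_force: 0.0
```

Call:
move_arm(
  plan=[
    {"x": 0, "y": 0, "z": 20, "rx": 0, "ry": 0, "rz": 0},
    {"x": 0, "y": 0, "z": 25, "rx": 0, "ry": 0, "rz": 0},
    {"x": 0, "y": 0, "z": 15, "rx": 0, "ry": 0, "rz": 0},
    {"x": 0, "y": 0, "z": 9, "rx": 0, "ry": 0, "rz": 0},
    {"x": 0, "y": 0, "z": 5, "rx": 0, "ry": 0, "rz": 0},
    {"x": 0, "y": 0, "z": 0, "rx": 0, "ry": 0, "rz": 0},
    {"x": 0, "y": 0, "z": 0, "rx": 0, "ry": 0, "rz": 0},
  ],
)

```text
time_s: 27.7
ee_pos: [629.3, 105.5, 12.1]
ee_rot: [179.9, -0.0, 85.2]
force: [-0.4, 0.6, -0.5]
gripper_width: 91.3
gripper_force: 0.0
```

Call:
move_arm(
  plan=[
    {"x": 0, "y": 0, "z": 0, "rx": 0, "ry": 0, "rz": 0},
    {"x": 0, "y": 0, "z": 0, "rx": 0, "ry": 0, "rz": 0},
    {"x": 0, "y": 0, "z": 0, "rx": 0, "ry": 0, "rz": 0},
    {"x": 0, "y": 0, "z": 0, "rx": 0, "ry": 0, "rz": 0},
    {"x": 0, "y": 0, "z": 0, "rx": 0, "ry": 0, "rz": 0},
    {"x": 0, "y": 0, "z": 0, "rx": 0, "ry": 0, "rz": 0},
  ],
  grip=0,
  squeeze=15,
)

```text
time_s: 28.3
ee_pos: [628.6, 105.4, 11.3]
ee_rot: [180.0, 0.0, 85.2]
force: [0.5, 0.5, 2.4]
gripper_width: 68.1
gripper_force: 15.0
```

Call:
move_arm(
  plan=[
    {"x": 0, "y": 0, "z": -10, "rx": 0, "ry": 0, "rz": 0},
    {"x": 0, "y": 0, "z": -30, "rx": 0, "ry": 0, "rz": 0},
    {"x": 0, "y": 0, "z": -30, "rx": 0, "ry": 0, "rz": 0},
    {"x": -12, "y": -26, "z": 0, "rx": 0, "ry": 0, "rz": 0},
    {"x": -19, "y": -41, "z": 0, "rx": 0, "ry": 0, "rz": 0},
    {"x": -19, "y": -41, "z": 0, "rx": 0, "ry": 0, "rz": 0},
    {"x": -19, "y": -41, "z": 0, "rx": 0, "ry": 0, "rz": 0},
    {"x": -19, "y": -41, "z": 0, "rx": 0, "ry": 0, "rz": 0},
    {"x": -4.6, "y": -10, "z": 0, "rx": 0, "ry": 0, "rz": 0},
    {"x": 0, "y": 0, "z": 0, "rx": 0, "ry": 0, "rz": 0},
  ],
)

```text
time_s: 29.3
ee_pos: [420.1, 29.5, 81.6]
ee_rot: [180.0, -0.0, 85.1]
force: [-0.7, 0.2, 0.5]
gripper_width: 67.7
gripper_force: 15.0
```

Run:
```python
from fit import *
s=state();print(s["ee_pos"],s["ee_rot"],s["force"])
f=grab_frame("scene"); save(f,"r5scene"); w=grab_frame("wrist"); d=grab_frame("side")
a=f["img"][220:370,230:420]; b=w["img"][150:300,200:440]; c=d["img"][180:330,340:520]
cv2.imwrite("pics/r5.png",np.hstack([cv2.resize(q,(390,400)) for q in(a,c)])[:,:,::-1])
```

```text
[420.0774688   29.50627897  81.64581513] [ 1.79980843e+02 -6.93411220e-05  8.51338803e+01] [-0.70733255  0.20648768  0.5462696 ]
```

View pics/r5.png

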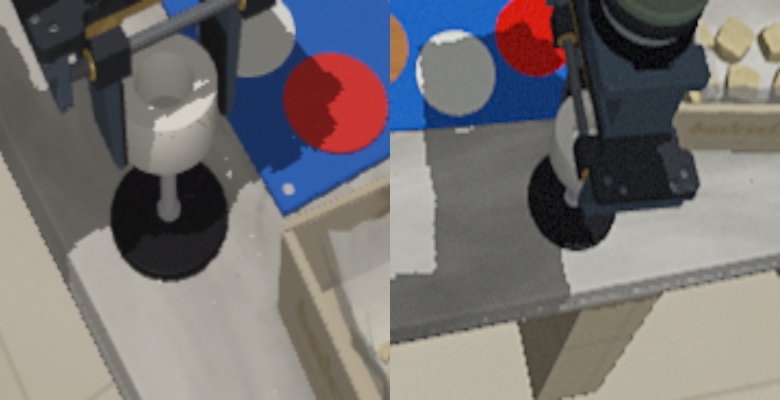

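Run:
```python
from fit import *
print(state()["ee_pos"])
f=grab_frame("scene")
m=masks_of("scene","label_roll"); print([ (round(q["p"],2),q["box"]) for q in m])
P=pts(f,m[0]["pixels"]); print(np.percentile(P,[1,50,99],axis=0).round(1).tolist(),circ(P[(P[:,2]>80)&(P[:,2]<104)],34),mec(P[P[:,2]>106]))
P=M(f,"scene","spindle"); print("base",mec(P[(P[:,2]>5)&(P[:,2]<11)]))
Q=pts(f,np.ones((400,640),bool)); Q=Q[(np.hypot(Q[:,0]-421,Q[:,1]-30)<15)&(Q[:,2]>15)&(Q[:,2]<60)]; print("pin",len(Q),circ(Q,5.5),Q.mean(0),Q.max(0))
```

```text
[423.71089208  30.18988938  81.6659089 ]
[(0.8, [316.3, 257.3, 47.6, 54.4])]
[[392.0, -6.3, 8.5], [424.6, 13.1, 106.2], [458.0, 55.7, 112.7]] (array([423.6,  27.3]), 839, np.float64(1.9)) [array([416.4,  21.4]), np.float64(45.5)]
base [array([422.5,  27.5]), np.float64(42.4)]
pin 102 (array([417.6,  21.1]), 102, np.float64(1.0)) [420.59587804  25.14043292  30.60910935] [425.64939479  31.87306018  46.7489846 ]
```

Call:
move_arm(
  plan=[
    {"x": 0, "y": 0, "z": 8, "rx": 0, "ry": 0, "rz": 0},
    {"x": 0, "y": 0, "z": 10, "rx": 0, "ry": 0, "rz": 0},
    {"x": 0, "y": 0, "z": 4, "rx": 0, "ry": 0, "rz": 0},
    {"x": 0, "y": 0, "z": 0, "rx": 0, "ry": 0, "rz": 0},
    {"x": 0, "y": 0, "z": 0, "rx": 0, "ry": 0, "rz": 0},
    {"x": 0, "y": 0, "z": 0, "rx": 0, "ry": 0, "rz": 0},
    {"x": 0, "y": 0, "z": 0, "rx": 0, "ry": 0, "rz": 0},
  ],
)

```text
time_s: 30.3
ee_pos: [421.6, 29.9, 59.3]
ee_rot: [180.0, 0.0, 85.2]
force: [0.3, -0.8, -0.1]
gripper_width: 68.1
gripper_force: 15.0
```

Call:
move_arm(
  plan=[
    {"x": 0, "y": 0, "z": 6, "rx": 0, "ry": 0, "rz": 0},
    {"x": 0, "y": 0, "z": 8, "rx": 0, "ry": 0, "rz": 0},
    {"x": 0, "y": 0, "z": 8, "rx": 0, "ry": 0, "rz": 0},
    {"x": 0, "y": 0, "z": 8, "rx": 0, "ry": 0, "rz": 0},
    {"x": 0, "y": 0, "z": 7, "rx": 0, "ry": 0, "rz": 0},
    {"x": 0, "y": 0, "z": 5, "rx": 0, "ry": 0, "rz": 0},
    {"x": 0, "y": 0, "z": 3, "rx": 0, "ry": 0, "rz": 0},
    {"x": 0, "y": 0, "z": 2, "rx": 0, "ry": 0, "rz": 0},
    {"x": 0, "y": 0, "z": 0, "rx": 0, "ry": 0, "rz": 0},
    {"x": 0, "y": 0, "z": 0, "rx": 0, "ry": 0, "rz": 0},
  ],
)

```text
time_s: 31.3
ee_pos: [421.6, 29.9, 12.2]
ee_rot: [180.0, 0.0, 85.2]
force: [0.4, 0.2, -0.5]
gripper_width: 68.4
gripper_force: 15.0
```

Call:
move_arm(
  plan=[
    {"x": 0, "y": 0, "z": 0, "rx": 0, "ry": 0, "rz": 0},
    {"x": 0, "y": 0, "z": 0, "rx": 0, "ry": 0, "rz": 0},
    {"x": 0, "y": 0, "z": 0, "rx": 0, "ry": 0, "rz": 0},
    {"x": 0, "y": 0, "z": 0, "rx": 0, "ry": 0, "rz": 0},
    {"x": 0, "y": 0, "z": -5, "rx": 0, "ry": 0, "rz": 0},
    {"x": 0, "y": 0, "z": -15, "rx": 0, "ry": 0, "rz": 0},
    {"x": 0, "y": 0, "z": -35, "rx": 0, "ry": 0, "rz": 0},
    {"x": 0, "y": 0, "z": -45, "rx": 0, "ry": 0, "rz": 0},
    {"x": 0, "y": 0, "z": -45, "rx": 0, "ry": 0, "rz": 0},
    {"x": 0, "y": 0, "z": -45, "rx": 0, "ry": 0, "rz": 0},
  ],
  grip=0.95,
)

```text
time_s: 32.3
ee_pos: [420.9, 29.9, 204.3]
ee_rot: [180.0, 0.0, 85.2]
force: [1.5, -0.3, -1.0]
gripper_width: 86.7
gripper_force: 0.0
```

Run:
```python
from fit import *
print(state()["ee_pos"])
f=grab_frame("scene"); P=M(f,"scene","label_roll"); print(len(P),np.percentile(P,[1,50,99],axis=0).round(1).tolist(),mec(P[(P[:,2]>34)&(P[:,2]<45)]),circ(P[(P[:,2]>14)&(P[:,2]<36)],34))
cv2.imwrite("pics/r6.png",cv2.resize(f["img"][130:370,150:470,::-1],(800,600)))
```

```text
[420.88440929  29.85862859 204.27328677]
1845 [[388.6, -6.5, 10.0], [417.5, 18.3, 38.8], [453.5, 59.1, 41.7]] [array([422.5,  27.7]), np.float64(34.8)] (array([422.3,  27.2]), 652, np.float64(1.0))
```

View pics/r6.png

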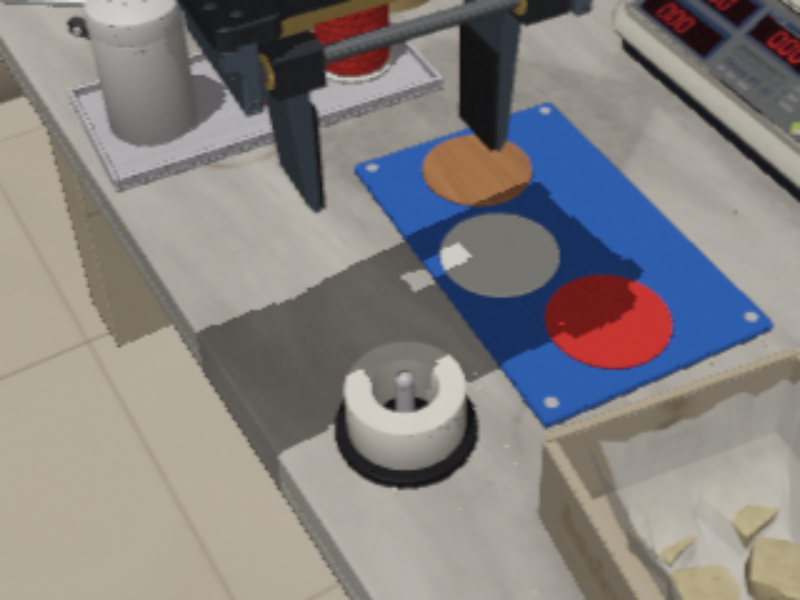

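Call:
move_arm(
  plan=[
    {"x": 25, "y": -2.7, "z": 0, "rx": 0, "ry": 0, "rz": 0},
    {"x": 45, "y": -4.9, "z": 0, "rx": 0, "ry": 0, "rz": 0},
    {"x": 45, "y": -4.9, "z": 0, "rx": 0, "ry": 0, "rz": 0},
    {"x": 45, "y": -4.9, "z": 0, "rx": 0, "ry": 0, "rz": 0},
    {"x": 45, "y": -4.9, "z": 0, "rx": 0, "ry": 0, "rz": 0},
    {"x": 45, "y": -4.9, "z": 0, "rx": 0, "ry": 0, "rz": 0},
    {"x": 45, "y": -4.9, "z": 0, "rx": 0, "ry": 0, "rz": 0},
    {"x": 40, "y": -4.4, "z": 0, "rx": 0, "ry": 0, "rz": 0},
    {"x": 21.7, "y": -2.3, "z": 10, "rx": 0, "ry": 0, "rz": 0},
    {"x": 0, "y": 0, "z": 20, "rx": 0, "ry": 0, "rz": 0},
  ],
)

```text
time_s: 33.4
ee_pos: [412.9, 391.6, 171.6]
ee_rot: [179.9, -0.1, 85.4]
force: [-0.5, -0.3, -0.4]
gripper_width: 86.9
gripper_force: 0.0
```

Call:
move_arm(
  plan=[
    {"x": 0, "y": 0, "z": 20, "rx": 0, "ry": 0, "rz": 0},
    {"x": 0, "y": 0, "z": 0, "rx": 0, "ry": 0, "rz": 0},
    {"x": 0, "y": 0, "z": 0, "rx": 0, "ry": 0, "rz": 0},
    {"x": 0, "y": 0, "z": 0, "rx": 0, "ry": 0, "rz": 0},
    {"x": 0, "y": 0, "z": 0, "rx": 0, "ry": 0, "rz": 0},
  ],
)

```text
time_s: 33.9
ee_pos: [413.3, 388.7, 153.1]
ee_rot: [179.9, -0.1, 85.2]
force: [-0.2, -0.1, 0.5]
gripper_width: 86.6
gripper_force: 0.0
```

Centred over the dredger; lower and grip.

Call:
move_arm(
  plan=[
    {"x": 0, "y": 0, "z": 25, "rx": 0, "ry": 0, "rz": 0},
    {"x": 0, "y": 0, "z": 30, "rx": 0, "ry": 0, "rz": 0},
    {"x": 0, "y": 0, "z": 22, "rx": 0, "ry": 0, "rz": 0},
    {"x": 0, "y": 0, "z": 11, "rx": 0, "ry": 0, "rz": 0},
    {"x": 0, "y": 0, "z": 4, "rx": 0, "ry": 0, "rz": 0},
    {"x": 0, "y": 0, "z": 0, "rx": 0, "ry": 0, "rz": 0},
    {"x": 0, "y": 0, "z": 0, "rx": 0, "ry": 0, "rz": 0},
  ],
)

```text
time_s: 34.6
ee_pos: [413.4, 389.2, 61.2]
ee_rot: [179.9, -0.1, 85.2]
force: [-0.5, 1.1, -0.3]
gripper_width: 86.4
gripper_force: 0.0
```

Call:
move_arm(
  plan=[
    {"x": 0, "y": 0, "z": 0, "rx": 0, "ry": 0, "rz": 0},
    {"x": 0, "y": 0, "z": 0, "rx": 0, "ry": 0, "rz": 0},
    {"x": 0, "y": 0, "z": 0, "rx": 0, "ry": 0, "rz": 0},
    {"x": 0, "y": 0, "z": 0, "rx": 0, "ry": 0, "rz": 0},
    {"x": 0, "y": 0, "z": 0, "rx": 0, "ry": 0, "rz": 0},
    {"x": 0, "y": 0, "z": 0, "rx": 0, "ry": 0, "rz": 0},
    {"x": 0, "y": 0, "z": 0, "rx": 0, "ry": 0, "rz": 0},
  ],
  grip=0,
  squeeze=25,
)

```text
time_s: 35.3
ee_pos: [412.9, 388.9, 60.6]
ee_rot: [180.0, -0.0, 85.2]
force: [-1.0, -1.1, 5.8]
gripper_width: 67.4
gripper_force: 25.0
```

Call:
move_arm(
  plan=[
    {"x": 0, "y": 0, "z": -15, "rx": 0, "ry": 0, "rz": 0},
    {"x": 0, "y": 0, "z": -40, "rx": 0, "ry": 0, "rz": 0},
    {"x": 0, "y": 0, "z": -45, "rx": 0, "ry": 0, "rz": 0},
    {"x": -25, "y": 15.2, "z": 0, "rx": 0, "ry": 0, "rz": 0},
    {"x": -40, "y": 24.2, "z": 0, "rx": 0, "ry": 0, "rz": 0},
    {"x": -40, "y": 24.2, "z": 0, "rx": 0, "ry": 0, "rz": 0},
    {"x": -40, "y": 24.2, "z": 0, "rx": 0, "ry": 0, "rz": 0},
    {"x": -40, "y": 24.2, "z": 0, "rx": 0, "ry": 0, "rz": 0},
    {"x": -40, "y": 24.2, "z": 0, "rx": 0, "ry": 0, "rz": 0},
    {"x": -25, "y": 15.2, "z": 0, "rx": 0, "ry": 0, "rz": 0},
  ],
)

```text
time_s: 36.3
ee_pos: [543.0, 123.6, 158.8]
ee_rot: [-179.9, 0.1, 85.1]
force: [0.6, 0.3, -2.9]
gripper_width: 67.6
gripper_force: 25.0
```

Call:
move_arm(
  plan=[
    {"x": -10, "y": 6.2, "z": 0, "rx": 0, "ry": 0, "rz": 0},
    {"x": 0, "y": 0, "z": 15, "rx": 0, "ry": 0, "rz": 0},
    {"x": 0, "y": 0, "z": 30, "rx": 0, "ry": 0, "rz": 0},
    {"x": 0, "y": 0, "z": 20, "rx": 0, "ry": 0, "rz": 0},
    {"x": 0, "y": 0, "z": 5, "rx": 0, "ry": 0, "rz": 0},
    {"x": 0, "y": 0, "z": 0, "rx": 0, "ry": 0, "rz": 0},
    {"x": 0, "y": 0, "z": 0, "rx": 0, "ry": 0, "rz": 0},
    {"x": 0, "y": 0, "z": 0, "rx": 0, "ry": 0, "rz": 0},
  ],
)

```text
time_s: 37.1
ee_pos: [548.7, 116.7, 91.2]
ee_rot: [179.9, -0.0, 85.2]
force: [0.0, 0.8, -3.6]
gripper_width: 67.2
gripper_force: 25.0
```

Call:
move_arm(
  plan=[
    {"x": 0, "y": 0, "z": 8, "rx": 0, "ry": 0, "rz": 0},
    {"x": 0, "y": 0, "z": 7, "rx": 0, "ry": 0, "rz": 0},
    {"x": 0, "y": 0, "z": 5, "rx": 0, "ry": 0, "rz": 0},
    {"x": 0, "y": 0, "z": 2.5, "rx": 0, "ry": 0, "rz": 0},
    {"x": 0, "y": 0, "z": 0, "rx": 0, "ry": 0, "rz": 0},
    {"x": 0, "y": 0, "z": 0, "rx": 0, "ry": 0, "rz": 0},
    {"x": 0, "y": 0, "z": 0, "rx": 0, "ry": 0, "rz": 0},
  ],
)

```text
time_s: 37.8
ee_pos: [547.7, 116.3, 67.6]
ee_rot: [-180.0, 0.0, 85.2]
force: [-2.2, -0.4, -0.0]
gripper_width: 67.6
gripper_force: 25.0
```

Call:
move_arm(
  plan=[
    {"x": 0, "y": 0, "z": 0.5, "rx": 0, "ry": 0, "rz": 0},
    {"x": 0, "y": 0, "z": 0, "rx": 0, "ry": 0, "rz": 0},
    {"x": 0, "y": 0, "z": 0, "rx": 0, "ry": 0, "rz": 0},
    {"x": 0, "y": 0, "z": 0, "rx": 0, "ry": 0, "rz": 0},
    {"x": 0, "y": 0, "z": -5, "rx": 0, "ry": 0, "rz": 0},
    {"x": 0, "y": 0, "z": -15, "rx": 0, "ry": 0, "rz": 0},
    {"x": 0, "y": 0, "z": -40, "rx": 0, "ry": 0, "rz": 0},
    {"x": 0, "y": 0, "z": -45, "rx": 0, "ry": 0, "rz": 0},
    {"x": 0, "y": 0, "z": -40, "rx": 0, "ry": 0, "rz": 0},
    {"x": 0, "y": 0, "z": 0, "rx": 0, "ry": 0, "rz": 0},
  ],
  grip=0.95,
)

```text
time_s: 38.8
ee_pos: [551.4, 117.0, 218.8]
ee_rot: [179.3, -0.2, 85.2]
force: [0.0, 0.0, 0.2]
gripper_width: 86.9
gripper_force: 0.0
```

Call:
move_arm(
  plan=[
    {"x": 25, "y": 1.2, "z": 0, "rx": 0, "ry": 0, "rz": 0},
    {"x": 45, "y": 2.1, "z": 0, "rx": 0, "ry": 0, "rz": 0},
    {"x": 45, "y": 2.1, "z": 0, "rx": 0, "ry": 0, "rz": 0},
    {"x": 45, "y": 2.1, "z": 0, "rx": 0, "ry": 0, "rz": 0},
    {"x": 45, "y": 2.1, "z": 0, "rx": 0, "ry": 0, "rz": 0},
    {"x": 35, "y": 1.6, "z": 10, "rx": 0, "ry": 0, "rz": 0},
    {"x": 20.2, "y": 1, "z": 20, "rx": 0, "ry": 0, "rz": 0},
    {"x": 0, "y": 0, "z": 40, "rx": 0, "ry": 0, "rz": 0},
    {"x": 0, "y": 0, "z": 10, "rx": 0, "ry": 0, "rz": 0},
    {"x": 0, "y": 0, "z": 0, "rx": 0, "ry": 0, "rz": 0},
  ],
)

```text
time_s: 39.8
ee_pos: [580.5, 373.5, 129.5]
ee_rot: [-179.7, 0.2, 85.2]
force: [0.1, -0.6, 0.7]
gripper_width: 86.5
gripper_force: 0.0
```

Run:
```python
from fit import *
print(state()["ee_pos"])
for c in("scene","side"):
    f=grab_frame(c)
    for n,r,a,b in(("dredger",34,25,105),("twine_spool",31,18,85)):
        P=M(f,c,n); print(c,n,len(P),np.percentile(P,[1,50,99],axis=0).round(1).tolist() if len(P) else "",circ(P[(P[:,2]>a)&(P[:,2]<b)],r))
```

```text
[580.52491674 373.49830693 129.48763661]
scene dredger 3022 [[514.6, 81.4, 15.2], [533.8, 94.6, 90.7], [574.3, 139.7, 126.6]] (array([549.1, 116.3]), 1600, np.float64(0.5))
scene twine_spool 1625 [[552.2, 341.6, 2.9], [572.8, 352.5, 62.4], [624.4, 503.6, 103.6]] (array([583.7, 374.7]), 898, np.float64(0.7))
side dredger 0  None
side twine_spool 159 [[550.8, 381.3, 5.6], [556.3, 393.1, 38.6], [570.8, 404.7, 90.6]] (array([581.4, 375. ]), 113, np.float64(0.3))
```

Call:
move_arm(
  plan=[
    {"x": 0, "y": 0, "z": 0, "rx": 0, "ry": 0, "rz": 0},
    {"x": 0, "y": 0, "z": 15, "rx": 0, "ry": 0, "rz": 0},
    {"x": 0, "y": 0, "z": 20, "rx": 0, "ry": 0, "rz": 0},
    {"x": 0, "y": 0, "z": 20, "rx": 0, "ry": 0, "rz": 0},
    {"x": 0, "y": 0, "z": 15, "rx": 0, "ry": 0, "rz": 0},
    {"x": 0, "y": 0, "z": 7, "rx": 0, "ry": 0, "rz": 0},
    {"x": 0, "y": 0, "z": 0, "rx": 0, "ry": 0, "rz": 0},
    {"x": 0, "y": 0, "z": 0, "rx": 0, "ry": 0, "rz": 0},
  ],
)

```text
time_s: 40.9
ee_pos: [582.4, 374.9, 55.8]
ee_rot: [179.9, -0.0, 85.2]
force: [1.1, 1.3, 0.9]
gripper_width: 86.5
gripper_force: 0.0
```

Call:
move_arm(
  plan=[
    {"x": 0, "y": 0, "z": 5, "rx": 0, "ry": 0, "rz": 0},
    {"x": 0, "y": 0, "z": 3, "rx": 0, "ry": 0, "rz": 0},
    {"x": 0, "y": 0, "z": 0, "rx": 0, "ry": 0, "rz": 0},
    {"x": 0, "y": 0, "z": 0, "rx": 0, "ry": 0, "rz": 0},
  ],
)

```text
time_s: 41.3
ee_pos: [581.9, 374.5, 47.0]
ee_rot: [180.0, 0.0, 85.2]
force: [0.0, -0.2, 0.3]
gripper_width: 86.7
gripper_force: 0.0
```

Call:
move_arm(
  plan=[
    {"x": 0, "y": 0, "z": 0, "rx": 0, "ry": 0, "rz": 0},
    {"x": 0, "y": 0, "z": 0, "rx": 0, "ry": 0, "rz": 0},
    {"x": 0, "y": 0, "z": 0, "rx": 0, "ry": 0, "rz": 0},
    {"x": 0, "y": 0, "z": 0, "rx": 0, "ry": 0, "rz": 0},
    {"x": 0, "y": 0, "z": 0, "rx": 0, "ry": 0, "rz": 0},
    {"x": 0, "y": 0, "z": 0, "rx": 0, "ry": 0, "rz": 0},
    {"x": 0, "y": 0, "z": 0, "rx": 0, "ry": 0, "rz": 0},
  ],
  grip=0,
  squeeze=20,
)

```text
time_s: 42.0
ee_pos: [581.9, 374.6, 47.1]
ee_rot: [180.0, 0.0, 85.2]
force: [1.1, 0.5, 0.4]
gripper_width: 61.2
gripper_force: 20.0
```

Call:
move_arm(
  plan=[
    {"x": 0, "y": 0, "z": -15, "rx": 0, "ry": 0, "rz": 0},
    {"x": 0, "y": 0, "z": -40, "rx": 0, "ry": 0, "rz": 0},
    {"x": 0, "y": 0, "z": -45, "rx": 0, "ry": 0, "rz": 0},
    {"x": 0, "y": 0, "z": -40, "rx": 0, "ry": 0, "rz": 0},
    {"x": -25, "y": 1.3, "z": 0, "rx": 0, "ry": 0, "rz": 0},
    {"x": -45, "y": 2.3, "z": 0, "rx": 0, "ry": 0, "rz": 0},
    {"x": -45, "y": 2.3, "z": 0, "rx": 0, "ry": 0, "rz": 0},
    {"x": -45, "y": 2.3, "z": 0, "rx": 0, "ry": 0, "rz": 0},
    {"x": -45, "y": 2.3, "z": 0, "rx": 0, "ry": 0, "rz": 0},
    {"x": -45, "y": 2.3, "z": 0, "rx": 0, "ry": 0, "rz": 0},
  ],
)

```text
time_s: 43.0
ee_pos: [573.2, 122.6, 188.0]
ee_rot: [180.0, -0.0, 85.2]
force: [1.2, -0.4, -2.4]
gripper_width: 61.3
gripper_force: 20.0
```

Call:
move_arm(
  plan=[
    {"x": -45, "y": 2.3, "z": 0, "rx": 0, "ry": 0, "rz": 0},
    {"x": -33, "y": 1.7, "z": 0, "rx": 0, "ry": 0, "rz": 0},
    {"x": -16.8, "y": 0.8, "z": 0, "rx": 0, "ry": 0, "rz": 0},
    {"x": 0, "y": 0, "z": 0, "rx": 0, "ry": 0, "rz": 0},
    {"x": 0, "y": 0, "z": 20, "rx": 0, "ry": 0, "rz": 0},
    {"x": 0, "y": 0, "z": 35, "rx": 0, "ry": 0, "rz": 0},
    {"x": 0, "y": 0, "z": 30, "rx": 0, "ry": 0, "rz": 0},
    {"x": 0, "y": 0, "z": 15, "rx": 0, "ry": 0, "rz": 0},
    {"x": 0, "y": 0, "z": 0, "rx": 0, "ry": 0, "rz": 0},
    {"x": 0, "y": 0, "z": 0, "rx": 0, "ry": 0, "rz": 0},
  ],
)

```text
time_s: 44.0
ee_pos: [571.1, 30.6, 87.6]
ee_rot: [180.0, -0.0, 85.2]
force: [0.5, 0.2, -1.5]
gripper_width: 61.2
gripper_force: 20.0
```

Lower 33 to 54.6.

Call:
move_arm(
  plan=[
    {"x": 0, "y": 0, "z": 12, "rx": 0, "ry": 0, "rz": 0},
    {"x": 0, "y": 0, "z": 11, "rx": 0, "ry": 0, "rz": 0},
    {"x": 0, "y": 0, "z": 6, "rx": 0, "ry": 0, "rz": 0},
    {"x": 0, "y": 0, "z": 3, "rx": 0, "ry": 0, "rz": 0},
    {"x": 0, "y": 0, "z": 0, "rx": 0, "ry": 0, "rz": 0},
    {"x": 0, "y": 0, "z": 0, "rx": 0, "ry": 0, "rz": 0},
    {"x": 0, "y": 0, "z": 0, "rx": 0, "ry": 0, "rz": 0},
  ],
)

```text
time_s: 44.7
ee_pos: [570.8, 29.4, 55.3]
ee_rot: [180.0, 0.0, 85.2]
force: [0.3, 0.5, -1.4]
gripper_width: 61.5
gripper_force: 20.0
```

Call:
move_arm(
  plan=[
    {"x": 0, "y": 0, "z": 0.5, "rx": 0, "ry": 0, "rz": 0},
    {"x": 0, "y": 0, "z": 0, "rx": 0, "ry": 0, "rz": 0},
    {"x": 0, "y": 0, "z": 0, "rx": 0, "ry": 0, "rz": 0},
    {"x": 0, "y": 0, "z": 0, "rx": 0, "ry": 0, "rz": 0},
    {"x": 0, "y": 0, "z": -5, "rx": 0, "ry": 0, "rz": 0},
    {"x": 0, "y": 0, "z": -15, "rx": 0, "ry": 0, "rz": 0},
    {"x": 0, "y": 0, "z": -40, "rx": 0, "ry": 0, "rz": 0},
    {"x": 0, "y": 0, "z": -45, "rx": 0, "ry": 0, "rz": 0},
    {"x": 0, "y": 0, "z": -40, "rx": 0, "ry": 0, "rz": 0},
    {"x": 0, "y": 0, "z": 0, "rx": 0, "ry": 0, "rz": 0},
  ],
  grip=0.95,
)

```text
time_s: 45.7
ee_pos: [574.0, 29.6, 206.4]
ee_rot: [179.2, -0.1, 85.2]
force: [-0.6, -0.7, -0.5]
gripper_width: 86.7
gripper_force: 0.0
```

Call:
move_arm(
  plan=[
    {"x": 25, "y": -7.4, "z": 0, "rx": 0, "ry": 0, "rz": 0},
    {"x": 45, "y": -13.3, "z": 0, "rx": 0, "ry": 0, "rz": 0},
    {"x": 45, "y": -13.3, "z": 0, "rx": 0, "ry": 0, "rz": 0},
    {"x": 45, "y": -13.3, "z": 0, "rx": 0, "ry": 0, "rz": 0},
    {"x": 45, "y": -13.3, "z": 0, "rx": 0, "ry": 0, "rz": 0},
    {"x": 45, "y": -13.3, "z": 0, "rx": 0, "ry": 0, "rz": 0},
    {"x": 45, "y": -13.3, "z": 0, "rx": 0, "ry": 0, "rz": 0},
    {"x": 34, "y": -10.1, "z": 10, "rx": 0, "ry": 0, "rz": 0},
    {"x": 15.6, "y": -4.7, "z": 20, "rx": 0, "ry": 0, "rz": 0},
    {"x": 0, "y": 0, "z": 20, "rx": 0, "ry": 0, "rz": 0},
  ],
)

```text
time_s: 46.7
ee_pos: [496.7, 384.1, 148.3]
ee_rot: [-180.0, -0.0, 85.4]
force: [-0.5, -0.8, -0.7]
gripper_width: 86.6
gripper_force: 0.0
```

Call:
move_arm(
  plan=[
    {"x": 0, "y": 0, "z": 20, "rx": 0, "ry": 0, "rz": 0},
    {"x": 0, "y": 0, "z": 0, "rx": 0, "ry": 0, "rz": 0},
    {"x": 0, "y": 0, "z": 0, "rx": 0, "ry": 0, "rz": 0},
    {"x": 0, "y": 0, "z": 0, "rx": 0, "ry": 0, "rz": 0},
  ],
)

```text
time_s: 47.1
ee_pos: [498.4, 381.7, 130.7]
ee_rot: [179.9, -0.1, 85.2]
force: [-0.5, 0.3, 0.4]
gripper_width: 86.6
gripper_force: 0.0
```

Run:
```python
from fit import *
print(state()["ee_pos"])
for c in("scene","side"):
    f=grab_frame(c)
    for n,r,a,b in(("dredger",34,25,105),("twine_spool",31,25,92)):
        P=M(f,c,n); print(c,n,len(P),np.percentile(P,[1,50,99],axis=0).round(1).tolist() if len(P) else "",circ(P[(P[:,2]>a)&(P[:,2]<b)],r))
    P=M(f,c,"stamp"); print("stamp",len(P),np.percentile(P,[1,50,99],axis=0).round(1).tolist() if len(P) else "",mec(P[P[:,2]>70]),circ(P[(P[:,2]>37)&(P[:,2]<75)],15))
```

```text
[498.41893711 381.71076093 130.67201859]
scene dredger 3053 [[514.6, 81.4, 13.0], [533.9, 94.7, 90.3], [577.8, 142.8, 126.7]] (array([549. , 116.2]), 1601, np.float64(0.5))
scene twine_spool 2739 [[540.9, -2.2, 8.3], [557.5, 13.2, 77.6], [620.8, 75.4, 111.0]] (array([572.5,  29.7]), 1327, np.float64(0.5))
stamp 584 [[482.4, 356.0, -0.7], [495.9, 372.1, 36.7], [556.8, 516.1, 82.7]] [array([498.5, 378.7]), np.float64(14.9)] (array([501.1, 383.1]), 183, np.float64(1.8))
side dredger 0  None
side twine_spool 0  None
stamp 0  None None
```

Call:
move_arm(
  plan=[
    {"x": 0, "y": 0, "z": 20, "rx": 0, "ry": 0, "rz": 0},
    {"x": 0, "y": 0, "z": 27, "rx": 0, "ry": 0, "rz": 0},
    {"x": 0, "y": 0, "z": 20, "rx": 0, "ry": 0, "rz": 0},
    {"x": 0, "y": 0, "z": 12, "rx": 0, "ry": 0, "rz": 0},
    {"x": 0, "y": 0, "z": 4, "rx": 0, "ry": 0, "rz": 0},
    {"x": 0, "y": 0, "z": 0, "rx": 0, "ry": 0, "rz": 0},
    {"x": 0, "y": 0, "z": 0, "rx": 0, "ry": 0, "rz": 0},
  ],
)

```text
time_s: 48.2
ee_pos: [498.4, 381.9, 47.5]
ee_rot: [179.9, -0.1, 85.2]
force: [0.6, -0.2, -0.1]
gripper_width: 87.1
gripper_force: 0.0
```

Call:
move_arm(
  plan=[
    {"x": 0, "y": 0, "z": 0, "rx": 0, "ry": 0, "rz": 0},
    {"x": 0, "y": 0, "z": 0, "rx": 0, "ry": 0, "rz": 0},
    {"x": 0, "y": 0, "z": 0, "rx": 0, "ry": 0, "rz": 0},
    {"x": 0, "y": 0, "z": 0, "rx": 0, "ry": 0, "rz": 0},
    {"x": 0, "y": 0, "z": 0, "rx": 0, "ry": 0, "rz": 0},
    {"x": 0, "y": 0, "z": 0, "rx": 0, "ry": 0, "rz": 0},
    {"x": 0, "y": 0, "z": 0, "rx": 0, "ry": 0, "rz": 0},
    {"x": 0, "y": 0, "z": 0, "rx": 0, "ry": 0, "rz": 0},
    {"x": 0, "y": 0, "z": 0, "rx": 0, "ry": 0, "rz": 0},
    {"x": 0, "y": 0, "z": 0, "rx": 0, "ry": 0, "rz": 0},
  ],
  grip=0,
  squeeze=12,
)

```text
time_s: 49.2
ee_pos: [497.7, 381.3, 46.4]
ee_rot: [-180.0, 0.0, 85.2]
force: [0.6, -0.6, -0.8]
gripper_width: 27.2
gripper_force: 12.0
```

Call:
move_arm(
  plan=[
    {"x": 0, "y": 0, "z": -15, "rx": 0, "ry": 0, "rz": 0},
    {"x": 0, "y": 0, "z": -30, "rx": 0, "ry": 0, "rz": 0},
    {"x": 0, "y": 0, "z": -25, "rx": 0, "ry": 0, "rz": 0},
    {"x": -25, "y": 14.6, "z": 0, "rx": 0, "ry": 0, "rz": 0},
    {"x": -40, "y": 23.4, "z": 0, "rx": 0, "ry": 0, "rz": 0},
    {"x": -40, "y": 23.4, "z": 0, "rx": 0, "ry": 0, "rz": 0},
    {"x": -40, "y": 23.4, "z": 0, "rx": 0, "ry": 0, "rz": 0},
    {"x": -22, "y": 12.9, "z": 0, "rx": 0, "ry": 0, "rz": 0},
    {"x": -8.2, "y": 4.9, "z": 0, "rx": 0, "ry": 0, "rz": 0},
    {"x": 0, "y": 0, "z": 10, "rx": 0, "ry": 0, "rz": 0},
  ],
)

```text
time_s: 50.2
ee_pos: [586.6, 197.8, 107.4]
ee_rot: [179.8, -0.1, 85.1]
force: [-0.8, 1.0, -0.7]
gripper_width: 27.4
gripper_force: 12.0
```

Call:
move_arm(
  plan=[
    {"x": 0, "y": 0, "z": 20, "rx": 0, "ry": 0, "rz": 0},
    {"x": 0, "y": 0, "z": 10, "rx": 0, "ry": 0, "rz": 0},
    {"x": 0, "y": 0, "z": 0, "rx": 0, "ry": 0, "rz": 0},
    {"x": 0, "y": 0, "z": 0, "rx": 0, "ry": 0, "rz": 0},
    {"x": 0, "y": 0, "z": 0, "rx": 0, "ry": 0, "rz": 0},
  ],
)

```text
time_s: 50.7
ee_pos: [585.7, 199.0, 77.2]
ee_rot: [179.9, -0.0, 85.2]
force: [-0.3, -0.3, 0.1]
gripper_width: 27.1
gripper_force: 12.0
```

Lower 22.5 to 54.7, shifting −0.5 along the row.

Call:
move_arm(
  plan=[
    {"x": -0.5, "y": 0, "z": 8, "rx": 0, "ry": 0, "rz": 0},
    {"x": 0, "y": 0, "z": 7, "rx": 0, "ry": 0, "rz": 0},
    {"x": 0, "y": 0, "z": 5, "rx": 0, "ry": 0, "rz": 0},
    {"x": 0, "y": 0, "z": 2.5, "rx": 0, "ry": 0, "rz": 0},
    {"x": 0, "y": 0, "z": 0, "rx": 0, "ry": 0, "rz": 0},
    {"x": 0, "y": 0, "z": 0, "rx": 0, "ry": 0, "rz": 0},
    {"x": 0, "y": 0, "z": 0, "rx": 0, "ry": 0, "rz": 0},
  ],
)

```text
time_s: 51.4
ee_pos: [585.4, 197.7, 54.1]
ee_rot: [180.0, -0.0, 85.2]
force: [-0.0, -0.8, -0.8]
gripper_width: 27.3
gripper_force: 12.0
```

Call:
move_arm(
  plan=[
    {"x": 0, "y": 0, "z": 0.5, "rx": 0, "ry": 0, "rz": 0},
    {"x": 0, "y": 0, "z": 0, "rx": 0, "ry": 0, "rz": 0},
    {"x": 0, "y": 0, "z": 0, "rx": 0, "ry": 0, "rz": 0},
    {"x": 0, "y": 0, "z": 0, "rx": 0, "ry": 0, "rz": 0},
    {"x": 0, "y": 0, "z": -5, "rx": 0, "ry": 0, "rz": 0},
    {"x": 0, "y": 0, "z": -15, "rx": 0, "ry": 0, "rz": 0},
    {"x": 0, "y": 0, "z": -40, "rx": 0, "ry": 0, "rz": 0},
    {"x": 0, "y": 0, "z": -45, "rx": 0, "ry": 0, "rz": 0},
    {"x": 0, "y": 0, "z": -45, "rx": 0, "ry": 0, "rz": 0},
    {"x": 0, "y": 0, "z": -40, "rx": 0, "ry": 0, "rz": 0},
  ],
  grip=0.6,
)

```text
time_s: 52.4
ee_pos: [585.3, 197.8, 246.5]
ee_rot: [179.9, -0.0, 85.2]
force: [1.2, 0.2, 0.1]
gripper_width: 55.1
gripper_force: 0.0
```

Call:
move_arm(
  plan=[
    {"x": 40, "y": -15, "z": 0, "rx": 0, "ry": 0, "rz": 0},
    {"x": 45, "y": -15, "z": 0, "rx": 0, "ry": 0, "rz": 0},
    {"x": 45, "y": -15, "z": 0, "rx": 0, "ry": 0, "rz": 0},
    {"x": 45, "y": -15, "z": 0, "rx": 0, "ry": 0, "rz": 0},
    {"x": 25, "y": -10, "z": 0, "rx": 0, "ry": 0, "rz": 0},
    {"x": 0, "y": 0, "z": 0, "rx": 0, "ry": 0, "rz": 0},
    {"x": 0, "y": 0, "z": 0, "rx": 0, "ry": 0, "rz": 0},
  ],
)

```text
time_s: 53.1
ee_pos: [532.0, 403.1, 243.5]
ee_rot: [180.0, 0.0, 85.3]
force: [-0.9, -0.7, 0.2]
gripper_width: 54.7
gripper_force: 0.0
```

Run:
```python
from fit import *
print(state()["ee_pos"])
for c in("scene","side"):
    f=grab_frame(c); save(f,"end"+c); print(c)
    for n,r,a,b in(("dredger",34,25,105),("twine_spool",31,25,92),("label_roll",34,14,36)):
        P=M(f,c,n); print(n,len(P),np.percentile(P,[1,50,99],axis=0).round(1).tolist() if len(P) else "",circ(P[(P[:,2]>a)&(P[:,2]<b)],r))
    P=M(f,c,"stamp"); print("stamp",len(P),np.percentile(P,[1,50,99],axis=0).round(1).tolist() if len(P) else "",mec(P[P[:,2]>75]),circ(P[(P[:,2]>44)&(P[:,2]<82)],15),rect(P[(P[:,2]>14)&(P[:,2]<30)]))
    P=M(f,c,"coaster_wood"); print(mec(P[abs(P[:,2]-11)<2.5]))
```

```text
[532.00627449 403.05318999 243.51978293]
scene
dredger 2949 [[514.5, 81.3, 15.9], [533.8, 94.6, 92.2], [574.6, 138.1, 126.7]] (array([549.1, 116.3]), 1553, np.float64(0.5))
twine_spool 2700 [[540.8, -2.2, 12.0], [557.1, 12.8, 78.4], [595.4, 52.7, 110.8]] (array([572.4,  29.6]), 1323, np.float64(0.5))
label_roll 1803 [[388.6, -6.4, 11.1], [418.0, 18.5, 38.8], [454.0, 58.0, 41.9]] (array([422.2,  27.2]), 653, np.float64(1.0))
stamp 133 [[572.3, 184.9, -1.0], [582.9, 195.4, 87.6], [647.3, 308.3, 91.7]] [array([570., 178.]), np.float64(38.1)] (array([588.2, 199.3]), 15, np.float64(0.6)) None
[array([564. , 209.7]), np.float64(30.6)]
side
dredger 0  None
twine_spool 0  None
label_roll 0  None
stamp 0  None None None
None
```

View pics/endscene.png

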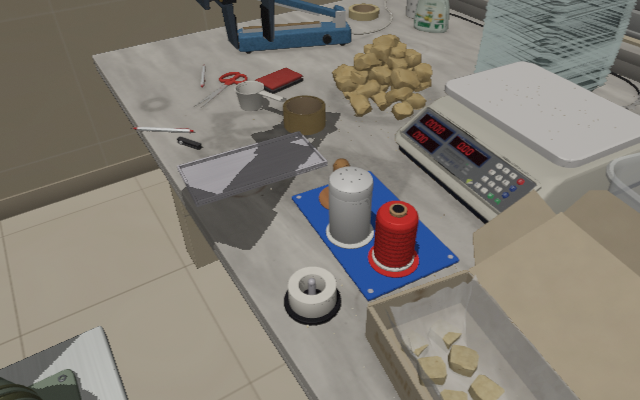

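View pics/endside.png

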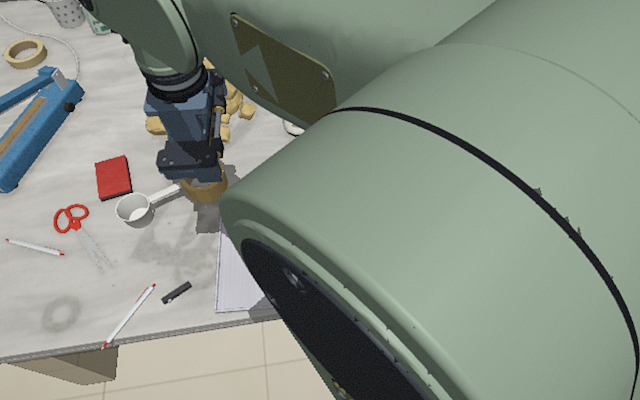

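```bash
python3 -c "
from workcell import *
print(job_done())"
```

```text
the job is handed in; nothing more can be done
None
```

The job is handed in at about 53 s: the label roll lies flat on the spindle, and the dredger, twine spool and stamp stand upright on their own coasters; in the last pictures the stamp was mostly hidden, so its centring rests on the measured placing position.

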